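# Open, pack and relock: thread spools into a bayonet drum

## Task

Open the drum: press its red lid down against the sprung seal, turn it a quarter turn anticlockwise (seen from above) until its yellow ears are in the gaps between the claws, lift it off and lay it on the free table to the right of the drum. Stand or drop every thread spool on the table into the drum, put the lid back on, ears in the gaps, press it down, turn it a quarter turn clockwise into its seats and let it rise to lock. Then lay the retaining bar, orange handle up and centred, across the two blue supports, down in both notches above the lid, let go of it, and leave the small white tape roll where it lies.

Things in the scene. Friction and masses are not known exactly. Their poses are not given: they have to be found in the camera images.
- drum: Fixed fixture: round aluminium drum on a grey base plate 176 x 226 x 8 mm. Origin: centre of the plate's underside, on the drum's axis, at table height; z up, y from one blue support to the other. Bore 107 mm; inner floor 10 mm, orange ring seal's top 80 mm, claws' tops 89 mm above the table. Claws stand on the +x and -x sides, gaps for the lid's ears (70 degrees wide) on the +y and -y sides.
- drum_floor (a point): Centre of the drum's inner floor, 10 mm above the table; axes as the drum's.
- seat (a point): Middle of the underside of the yellow seat roof on the +x claw, 72 mm from the axis, 81 mm above the table (a like one at -x). Each dark claw is 65 to 84 mm from the axis and spans 55 degrees either side of its seat. Turning clockwise from a gap an ear goes under a rail (underside 78 mm up), then the 28 mm wide seat, then meets a solid stop 11 degrees past the seat's middle.
- support_a (a point): Middle of the top of the blue support at the drum's +y side, 99 mm from the axis, 116 mm above the table, 18 mm thick along y (support_b: its twin). Side walls 14 mm higher leave a notch 30 mm wide along x for the bar. Axes as the drum's.
- support_b (a point): As support_a, at the drum's -y side.
- seal (a joint): How far the orange sprung ring seal is pressed down, m: 0 at rest, 0.012 at its limit; spring force 4.5 N at the start, rising by 0.7 N per mm. Pressed 9 to 12 mm, the lid's ears pass under the rails; a locked lid leaves it at about 0.005.
- lid: Red lid, 0.25 kg: disc 124 mm across, 8 mm thick; below it a boss 102 mm across, 4 mm deep. Origin: centre of the boss's underside; z up. Yellow ears at +x and -x reach 76 mm out (18 mm wide, 4 to 10 mm above the origin). Half-turn symmetric. Starts locked on the drum. Origin above the table: 75 to 76 mm resting on the seal, 64 to 67 mm pressed to turn, about 71 mm locked (ears along the drum's x).
- lid_handle (a point): Centre of the black bar handle on the lid: 64 mm long along the lid's x, 22 mm wide, 30 mm tall, from 12 to 42 mm above the lid's origin (this point is at 27 mm). Free table to lay the lid on: about x = 0.51, y = -0.32.
- bar: Loose aluminium retaining bar, 230 mm long along its y, 24 mm wide, 14 mm thick, 0.25 kg; orange handle on top at its middle, 56 mm long along y, 22 mm wide, from 14 to 56 mm above the underside. Origin: centre of its underside; z up. Laid home its underside is 116 mm above the table, y along the drum's y; it clears a locked lid's handle by 3 mm, not an unlocked one.
- spool_violet: Violet thread spool; 33 mm diameter, 50 mm tall, standing; may be absent (then None). Origin: centre of its underside; z up along its axis. Grip it across its diameter near mid height or above.
- spool_white: White thread spool; 33 mm diameter, 50 mm tall, standing; may be absent (then None). Origin: centre of its underside; z up along its axis. Grip it across its diameter near mid height or above.
- spool_cream: Cream thread spool; 33 mm diameter, 50 mm tall, standing; may be absent (then None). Origin: centre of its underside; z up along its axis. Grip it across its diameter near mid height or above.
- spool_violet_2: Second violet thread spool; 33 mm diameter, 50 mm tall, standing; may be absent (then None). Origin: centre of its underside; z up along its axis. Grip it across its diameter near mid height or above.
- tape_white: Bystander: small white tape roll 52 x 55 x 19 mm lying flat, behind the spools; leave it alone. Origin: centre of its underside.
Not all that is in view belongs to the job. Of the things shaped like the lid, the red one is meant.

How it is judged:
On the way, in this order (a step that is already met when the one before it is completed fails the run):
1. the lid is off and lies on the table, handle up, clear of the drum (horizontal distance between lid and drum above 0.14 m and z of lid in the frame of drum below 0.015 m and angle between lid's own z axis and vertical below 0.1 rad), for 0.2 s.
2. every spool present is in the drum (horizontal distance between each of spool_violet, spool_white, spool_cream, spool_violet_2 and drum_floor below 0.054 m and z of spool_violet in the frame of drum_floor between -0.005 and 0.03 m and z of spool_white in the frame of drum_floor between -0.005 and 0.03 m and z of spool_cream in the frame of drum_floor between -0.005 and 0.03 m and z of spool_violet_2 in the frame of drum_floor between -0.005 and 0.03 m), for 0.2 s.
3. the lid is locked: turned into its seats, risen against the yellow roofs, centred and level (all of step 2 and horizontal distance between lid and drum below 0.006 m and z of lid in the frame of drum between 0.067 and 0.0735 m and angle between the x axis of lid and the x axis of drum, either way round below 0.12 rad and angle between lid's own z axis and vertical below 0.06 rad and value of joint seal above 0.0025 m), for 0.3 s.
4. the bar lies across both supports, down in their notches (x of bar in the frame of drum between -0.007 and 0.007 m and y of bar in the frame of drum between -0.015 and 0.015 m and z of bar in the frame of drum between 0.113 and 0.1185 m and angle between the y axis of bar and the y axis of drum, either way round below 0.06 rad and angle between bar's own z axis and vertical below 0.06 rad), for 0.2 s.
At the end, for the whole second after the job is handed in: All spools present in the drum, under 30 mm above its floor; lid locked: within 6 mm of the axis, ears within 0.12 rad of the seats, origin 67 to 73.5 mm up, seal pressed 2.5 mm or more; bar within 7 mm across, 15 mm along, 0.06 rad, underside 113 to 118.5 mm up; level, at rest (all of step 3 and all of step 4 and linear speed of each of lid, bar below 0.02 m/s); the robot touches nothing.
It fails at once if the white tape roll was shoved more than 4 cm (distance of tape_white from where it was at the start of the episode above 0.04 m).
Of spool_violet, spool_white, spool_cream, spool_violet_2 only 2 to 4 are there at a start; the rules pass over those that are not, and their reading is None.
At some moment in a run one of lid, bar may be knocked a few centimetres aside while the robot is not near it.
It also fails if it takes over 210 s, if anything falls off the work surface, if the arm or the gripper's body presses on something with over 40 N, if the wrist force passes 120 N, or if a joint passes its speed limit or range.

## Robot

A 7-joint arm with a two-finger parallel gripper is mounted at the origin on a cart in front of the work surface, level with it; the furniture and walls round the work are solid. World frame = base frame: x ahead of the robot, y to its left, z up, the work surface at z = 0. Lengths are in m, angles in rad, forces in N, time in s.
With the tool pointing down it reaches from about 0.425 to 0.95 m from the base axis. Payload 4.7 kg.
Tool frame: the origin (TCP) lies midway between the tips of the shut fingers; the grasp point (between the pads) lies 19 mm behind it; z points along the fingers, y is the line along which they close (so a half turn about z gives the same grasp; the last joint's range is limited). The gripper opens to 87 mm and grips with 3 to 60 N. Pads are 19 mm wide; open, the fingers measure 117 mm over their backs; the gripper's body (75 mm by 190 mm) begins 51 mm behind the grasp point.
Start: joints at [-1.164, 0.469, -0.049, 1.532, 0.024, 1.141, -0.082], TCP at [0.285, 0.612, 0.223] pointing down, gripper open.
Joint ranges: [-2.59, 2.59], [-0.33, 1.99], [-1.39, 1.29], [0.1, 2.45], [-1.04, 4.18], [0.21, 1.99], [-2.66, 2.66]. Speed limits (rad/s): [2.57, 2.57, 3.14, 3.14, 3.14, 3.14, 3.14].

## Interface

Orientations are given as a rotation vector (axis times angle).
In Python, from bench import manip gives the robot as it stands.
- The arm moves only by the tool play_rows, never from a script. Its argument "steps" is text: rows parted by semicolons, each of 5 numbers parted by spaces: the shift along the tool's x, y, z in m, then the turn about the tool's z in rad, then the finger opening in m, from 0 to 0.087. In form: x y z twist jaw; .... A call has 1 to 12 rows; each row shifts and turns the commanded pose from where the row before left it, along the tool's axes as they then stand; what a row does not reach is not made up. A row lasts 1/12 s, in which the tool goes at most 41.7 mm and 7.16 degrees, less where a joint would pass 70% of its speed; a pose out of reach is approached as far as the arm can. A call with a gripper value outside its range is refused whole. The fingers move at their own pace and stop on an object; "newtons" is the grip in N (left out, the last holds). Time passes only in rows, so rows that do not move let the fingers close. It gives the time, the measured TCP pose, the force, the opening and the grip force at its end, in the units of the state.
- manip.get_state(): the state, without advancing time (a new reading comes with each control period).
- manip.capture(name): name is "scene" or "top" or "wrist"; returns the picture (480x640x3 uint8, red, green, blue); there is no depth.
- manip.get_calibration(name): a dict with "vfov" (degrees; the focal length in pixels is half the picture's height over the tangent of half this angle, whatever the lens; pixels are square), "cx", "cy" (the principal point, pixels), "k1" (the pictures are not rectified: a ray, as slopes to the right and down, at radius r is drawn at 1 + k1 r^2 times it, then the intrinsics apply), "R" (3x3) and "t" (3): a world point X has camera coordinates R X + t. Camera axes: x right, y down, z forward; pixel columns grow to the right and rows downward; lengths in m; the calibration is good to about 2 mm. A picture is of the moment at which its call begins: read the wrist's pose just before it. get_calibration takes no time and is no camera call; for the wrist camera it gives the pose at the moment of the call.
- manip.hand_in(): hands the job in; it is judged then, once.
The state is a dict: "time": time; "joint_positions": joint angles; "joint_vel": joint speeds; "joint_torque": joint torques, N m; "tcp_pos": TCP position; "tool_rot": TCP orientation; "force": force on the tool from outside, world axes, zero at the start; "moment": the same for the moment, N m; "grip_width": finger opening in m; "grasp_force": force on a finger pad.
Only numpy, scipy, OpenCV 4.12 (cv2) and the standard library are available. Lean on these libraries where they do the work, as an engineer would, in place of code of your own. Each camera call takes 0.05 s, during which the arm holds its last target. There are 200 camera calls.

## Working session

There is one attempt and no reset: what is moved stays moved. The work goes in short steps, Python scripts to look and compute and a tool call to move; the robot and the scene stay as the last step left them, time stands still between calls to the robot, and variables do not carry over. Pictures are saved under pics/ and viewed, at most 14 in all, crops included, and the job is handed in when it is done.

Besides the shell and the picture viewer there is one more tool, called after ">>>" as a command line: name --argument value ..., lists and objects as JSON in quotes. play_rows: Moves the arm, as the interface text tells. Its arguments: {"type":"object","properties":{"steps":{"type":"string"},"newtons":{"type":"number"}},"required":["steps"]}

```bash
ls; mkdir -p pics
cat > h.py <<'E'
import numpy as np, cv2, sys
from bench import manip
from scipy.spatial.transform import Rotation as Ro
def cap(n,f,crop=None,s=1):
    c=manip.get_calibration(n); im=manip.capture(n)[:,:,::-1].copy()
    cv2.imwrite('pics/raw_'+f,im); np.save('pics/'+f+'.npy',c,allow_pickle=True)
    if crop: x0,y0,x1,y1=crop; im=im[y0:y1,x0:x1]
    cv2.imwrite('pics/'+f,cv2.resize(im,None,fx=s,fy=s,interpolation=cv2.INTER_CUBIC)); return c
def cal(f): return np.load('pics/'+f+'.npy',allow_pickle=True).item()
def K(c):
    f=240/np.tan(np.radians(c['vfov'])/2); return np.array([[f,0,c['cx']],[0,f,c['cy']],[0,0,1.]])
def px2w(c,u,v,z):
    k=K(c); d=np.array([(u-k[0,2])/k[0,0],(v-k[1,2])/k[0,0]]); s=d.copy()
    for _ in range(30): s=d/(1+c['k1']*(s@s))
    R=np.array(c['R']);t=np.array(c['t']); C=-R.T@t; r=R.T@np.array([s[0],s[1],1]); 
    return C+r*(z-C[2])/r[2]
def w2px(c,X):
    p=np.array(c['R'])@np.array(X,float)+np.array(c['t']); s=p[:2]/p[2]; s=s*(1+c['k1']*(s@s)); k=K(c)
    return s*k[0,0]+k[:2,2]
def st():
    s=manip.get_state(); R=Ro.from_rotvec(s['tool_rot']).as_matrix(); return s,np.array(s['tcp_pos']),R
def d(target,yaw=None):
    # shift in tool axes to a world TCP target
    s,p,R=st(); print('tool shift',np.round(R.T@(np.array(target)-p),4),'yaw of y',np.round(np.arctan2(R[1,1],R[0,1]),4),'tcp',np.round(p,4),'t',s['time'])
E
python3 - <<'E'
from h import *
s,p,R=st();print(s);print(R.round(3))
for n in('scene','top','wrist'):
    c=cap(n,n+'0.png');print(n,c)
E
```

```text
pics
{'time': 0.0, 'joint_positions': array([-1.16390246,  0.46945638, -0.04860168,  1.53373223,  0.02412595,
        1.14097202, -0.08228367]), 'joint_vel': array([-0.00195613,  0.00028341, -0.00016087,  0.00212747,  0.00083293,
       -0.00086254, -0.00055105]), 'joint_torque': array([-7.81158315e-05, -5.07978559e+01, -8.06862395e-02, -2.36160082e+01,
       -6.12238725e-02,  3.81999894e-02,  2.00797740e-04]), 'tcp_pos': array([0.28467331, 0.61135799, 0.22147317]), 'tool_rot': array([-6.78965597e-01, -3.06699960e+00,  3.06671514e-03]), 'force': array([-0.13876189, -0.50549665, -0.58661262]), 'moment': array([0.02144302, 0.0216252 , 0.02310414]), 'grasp_force': 0.0, 'grip_width': 0.08669034120488839}
[[-0.907  0.422 -0.001]
 [ 0.422  0.907 -0.002]
 [-0.    -0.002 -1.   ]]
scene {'vfov': 46.82556867504266, 'cx': 324.9404868815588, 'cy': 240.27981998613618, 'k1': -0.14952466008855567, 'R': array([[-0.60491517, -0.79599234,  0.02176777],
       [-0.34027435,  0.23368372, -0.9108267 ],
       [ 0.7199243 , -0.5583799 , -0.4122146 ]]), 't': array([0.41395185, 0.25996887, 0.95374115])}
top {'vfov': 55.22289375700353, 'cx': 312.1870322377269, 'cy': 238.75641669273102, 'k1': -0.08732653738586138, 'R': array([[ 0.00549686, -0.99987475, -0.01484149],
       [-0.99455028, -0.00392114, -0.10418431],
       [ 0.10411306,  0.01533329, -0.99444726]]), 't': array([0.08996509, 0.58863766, 1.0428029 ])}
wrist {'vfov': 70.6053144747027, 'cx': 318.3234642896218, 'cy': 238.47856051922088, 'k1': -0.039329979000950026, 'R': array([[ 4.22866576e-01,  9.06191853e-01, -4.29218844e-04],
       [ 8.79195968e-01, -4.10154338e-01,  2.42462097e-01],
       [ 2.19541131e-01, -1.02906484e-01, -9.70160784e-01]]), 't': array([-0.67553173, -0.02944973,  0.38875087])}
```

View pics/top0.png

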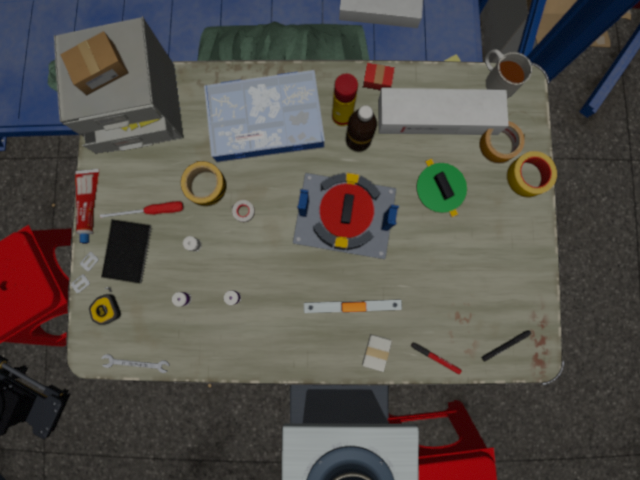

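View pics/scene0.png

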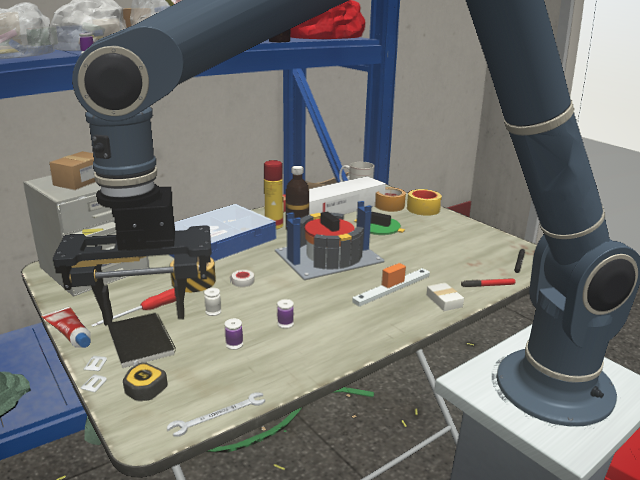

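The top view shows the drum near (348,210), the bar at (353,307), the spools at (191,243), (180,299) and (231,298), the tape roll at (243,211), and the green decoy lid at (441,187). The scene view shows that two spools are violet and one is white or cream.

Run:
```python
from h import *
c=cal('top0.png')
im=cv2.imread('pics/raw_top0.png')
b,g,r=[im[:,:,i].astype(int) for i in range(3)]
def cen(m,x0,y0,x1,y1):
    mm=np.zeros_like(m);mm[y0:y1,x0:x1]=m[y0:y1,x0:x1];v,u=np.nonzero(mm);return u.mean(),v.mean(),len(u),mm
def show(n,q,z):
    print(n,np.round(q[:3],1),px2w(c,q[0],q[1],z).round(4))
for nm,bx in dict(A=(295,185,312,220),B=(382,200,402,232)).items():
    show('support'+nm,cen((b>r+40)&(b>g+20),*bx),0.125)
q=cen((r>120)&(g<60)|((abs(r-g)<20)&(r<60)),320,182,375,238);show('lid',q,0.083)
q=cen((r>180)&(g>120)&(b<90)&(g-r<-20),335,297,375,316);show('barhandle',q,0.056);
for n,u,v,z in [('barL',305,308,.014),('barR',401,305.5,.014),('vio/sp1',191,243,.05),('sp2',180,299,.05),('sp3',231,298,.05),('tape',243,211,.019),('green',441,187,.012),('earTop',353,178,.085),('earBot',342,242,.085),('lidplace?',441,187,0)]:
    print(n,px2w(c,u,v,z).round(4))
print(w2px(c,[.51,-.32,0]))
cv2.imwrite('pics/c1.png',cv2.resize(im[165:320,285:415],None,fx=5,fy=5,interpolation=cv2.INTER_CUBIC)[:600])
```

```text
supportA [302.9 199.6 150. ] [0.6632 0.1118 0.125 ]
supportB [391.9 214.8 152. ] [ 0.6308 -0.0797  0.125 ]
lid [ 346.6  209.3 2427. ] [0.6496 0.0151 0.083 ]
barhandle [nan nan  0.] [nan nan nan]
barL [0.4265 0.109  0.014 ]
barR [ 0.4332 -0.1165  0.014 ]
vio/sp1 [0.5752 0.3738 0.05  ]
sp2 [0.4458 0.3956 0.05  ]
sp3 [0.4494 0.2773 0.05  ]
tape [0.6557 0.259  0.019 ]
green [ 0.7175 -0.2183  0.012 ]
earTop [7.208e-01 6.000e-04 8.500e-02]
earBot [0.5756 0.0257 0.085 ]
lidplace? [ 0.7202 -0.2215  0.    ]
[483.51742962 273.07484433]<stdin>:6: RuntimeWarning: Mean of empty slice.
  ret = ret.dtype.type(ret / rcount)
```

Run:
```python
from h import *
im=cv2.imread('pics/raw_top0.png')
cv2.imwrite('pics/c1.png',cv2.resize(im[165:265,285:410],None,fx=6,fy=6,interpolation=cv2.INTER_CUBIC))
```

```text
(no output)
```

View pics/c1.png

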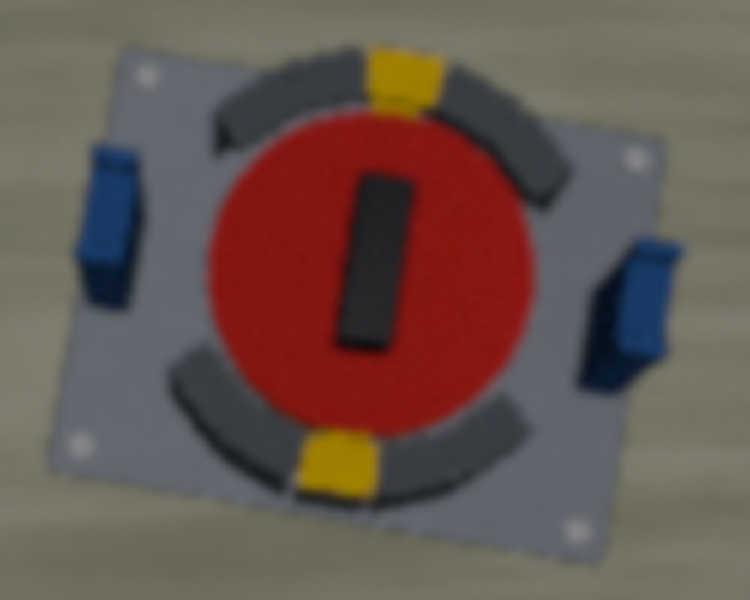

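The crop shows the lid locked, handle centre at crop (376,262), plate screws at (147,75), (637,158), (576,530) and (80,445), roofs on the drum's ±x sides.

```bash
cat >> h.py <<'E'
def shift(target,yawy):
    "rows to reach TCP world target; yawy = wanted world heading (rad) of tool y, mod pi"
    s,p,R=st(); 
    cur=np.arctan2(R[1,1],R[0,1]); dy=(cur-yawy+np.pi/2)%np.pi-np.pi/2   # tool z down: +twist lowers heading
    e=R.T@(np.array(target)-p); print('t %.2f'%s['time'],'tcp',p.round(4),'F',np.round(s['force'],1),'grip',round(s['grip_width'],4),round(s['grasp_force'],1),'| shift',e.round(4),'twist',round(dy,4),'tilt',R[:,2].round(3),'q',np.round(s['joint_positions'],2))
E
python3 - <<'E'
from h import *
c=cal('top0.png')
f=lambda u,v,z:px2w(c,285+u/6,165+v/6,z)
P=[f(*q,.008) for q in [(147,75),(637,158),(576,530),(80,445)]]
print(np.mean(P,0)); d1=P[0]-P[1];d2=P[3]-P[2];e1=P[0]-P[3];e2=P[1]-P[2]
for v in(d1,d2,e1,e2):print(np.linalg.norm(v[:2]),np.degrees(np.arctan2(v[1],v[0])))
H=[f(*q,.113) for q in [(362,173),(413,180),(390,350),(338,345)]]
print(np.mean(H,0)); v=H[0]-H[3]; w=H[1]-H[2];print(np.linalg.norm(v),np.degrees(np.arctan2(v[1],v[0])),np.degrees(np.arctan2(w[1],w[0])))
Y=[f(405,80,.086),f(340,465,.086)];print(np.mean(Y,0),Y)
shift([.648,.014,.25],np.radians(80.4))
E
```

```text
[0.64826907 0.01451805 0.008     ]
0.2007588984735382 80.40175976772535
0.20018776644828457 80.46039519220248
0.15297541981882343 -9.710380361221269
0.15277273934292765 -9.924767094699613
[0.64594386 0.01467995 0.113     ]
0.06389707797018082 -7.967828841636955 -7.856194584953776
[0.6471113  0.01410629 0.086     ] [array([0.71982247, 0.00175686, 0.086     ]), array([0.57440013, 0.02645571, 0.086     ])]
t 0.15 tcp [0.2848 0.6115 0.2217] F [ 0.3  0.2 -0.4] grip 0.0873 0.0 | shift [-0.5815 -0.3884 -0.0277] twist -0.2683 tilt [-0.001 -0.001 -1.   ] q [-1.16  0.47 -0.05  1.53  0.02  1.14 -0.08]
```

>>> play_rows --steps "-0.034 -0.0228 -0.005 0 0.06;-0.034 -0.0228 -0.005 0 0.06;-0.034 -0.0228 -0.005 0 0.06;-0.034 -0.0228 -0.005 0 0.06;-0.034 -0.0228 -0.005 0 0.06;-0.034 -0.0228 -0.005 0 0.06;-0.034 -0.0228 0 0 0.06;-0.034 -0.0228 0 0 0.06;-0.034 -0.0228 0 0 0.06;-0.034 -0.0228 0 0 0.06;-0.034 -0.0228 0 0 0.06;-0.034 -0.0228 0 0 0.06" --newtons 40

```text
time: 1.15
tcp_pos: [0.5398, 0.1898, 0.2525]
tool_rot: [-0.679, -3.067, -0.0]
force: [0.3, 0.7, -0.2]
grip_width: 0.0601
grasp_force: 0.0
```

>>> play_rows --steps "-0.034 -0.0228 0 0 0.06;-0.034 -0.0228 0 0 0.06;-0.034 -0.0228 0 0 0.06;-0.034 -0.0228 0 0 0.06;-0.034 -0.0228 0 0 0.06;0 0 0 0.12 0.06;0 0 0 0.12 0.06;0 0 0 0.12 0.06;0 0 0 0.12 0.06;0 0 0 0.12 0.06;0 0 0 0.12 0.06;0 0 0 0.12 0.06"

```text
time: 2.15
tcp_pos: [0.645, 0.0166, 0.2521]
tool_rot: [-1.878, -2.518, 0.001]
force: [0.2, -0.6, 0.5]
grip_width: 0.06
grasp_force: 0.0
```

>>> play_rows --steps "0 0 0 0.12 0.06;0 0 0 0.12 0.06;0 0 0 0.12 0.06;0 0 0 0.12 0.06;0 0 0 0.12 0.06;0 0 0 0.12 0.06;0 0 0 0.12 0.06;0 0 0 0.12 0.06;0 0 0 0.12 0.06;0 0 0 0.12 0.06;0 0 0 0.12 0.06;0 0 0 0.12 0.06"

```text
time: 3.15
tcp_pos: [0.645, 0.0168, 0.2522]
tool_rot: [-3.072, -0.655, 0.001]
force: [0.4, -0.3, 0.1]
grip_width: 0.0602
grasp_force: 0.0
```

>>> play_rows --steps "0 0 0 0.12 0.06;0 0 0 0.12 0.06;0 0 0 0.12 0.06;0 0 0 0.12 0.06;0 0 0 0.12 0.06;0 0 0 0 0.06"

```text
time: 3.65
tcp_pos: [0.645, 0.0168, 0.2519]
tool_rot: [3.129, -0.276, -0.001]
force: [-0.2, 0.7, 0.8]
grip_width: 0.0599
grasp_force: 0.0
```

Run:
```python
from h import *
shift([.6470,.0143,.25],np.radians(-99.7))
cap('wrist','w1.png')
```

```text
t 3.65 tcp [0.645  0.0168 0.2519] F [-0.2  0.7  0.8] grip 0.0599 0.0 | shift [0.0024 0.0022 0.0019] twist -0.0066 tilt [-0.001 -0.001 -1.   ] q [-0.68  0.51  0.87  1.61 -0.41  1.22 -1.48]
```

View pics/w1.png

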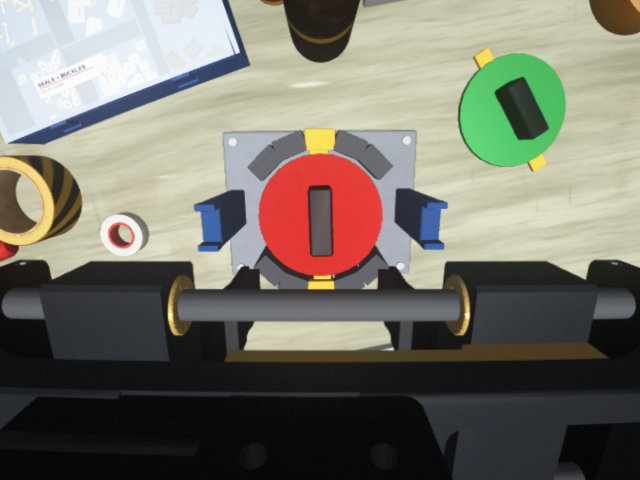

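The wrist view shows the handle centre near (320.5,220), roofs at (320,140) and (321,285), supports at (209,223) and (431,222).

Run:
```python
from h import *
c=cal('w1.png')
im=cv2.imread('pics/raw_w1.png').astype(int)
m=(im.max(2)<95)&(im[:,:,2]-im[:,:,1]<30); mm=np.zeros_like(m); mm[178:262,300:342]=m[178:262,300:342]
n,l,s,cc=cv2.connectedComponentsWithStats(mm.astype(np.uint8)); i=1+s[1:,4].argmax();print(s[i],cc[i])
r=cv2.minAreaRect(np.argwhere(l==i)[:,::-1].astype(np.float32));print(r)
red=((im[:,:,2]>150)&(im[:,:,1]<70)).astype(np.uint8); red[:, :240]=0;red[:,400:]=0
v,u=np.nonzero(red);print('red x',u.min(),u.max(),'y',v.min(),v.max())
for n,a,b,z in [('h',320.5,220,.113),('hTop',320,185,.113),('hBot',321,255,.113),('roof+',320,140,.086),('redtop',320,153,.083),('redL',(u.min()),215,.083),('redR',u.max(),215,.083),('suppA',209,227,.13),('suppB',432,226,.13),('s1',233.5,142,.008),('s2',406,141,.008)]:
    print(n,px2w(c,a,b,z).round(4))
```

```text
[309 186  23  70 460] [317.94782609 214.2       ]
((320.263671875, 220.6460723876953), (69.1313247680664, 21.849082946777344), 88.02507019042969)
red x 260 381 y 155 274
h [0.6535 0.0145 0.113 ]
hTop [0.6845 0.0094 0.113 ]
hBot [0.6209 0.0198 0.113 ]
roof+ [0.7232 0.0024 0.086 ]
redtop [0.7116 0.0045 0.083 ]
redL [0.6633 0.0735 0.083 ]
redR [ 0.6422 -0.0446  0.083 ]
suppA [0.6676 0.1096 0.13  ]
suppB [ 0.6347 -0.0796  0.13  ]
s1 [0.7418 0.1007 0.008 ]
s2 [ 0.7078 -0.0964  0.008 ]
```

>>> play_rows --steps "0.004 0.002 0.02 -0.007 0.06;0 0 0.03 0 0.06;0 0 0.03 0 0.06;0 0 0.03 0 0.06;0 0 0.03 0 0.06;0 0 0.02 0 0.06;0 0 0.004 0 0.06;0 0 0 0 0.0;0 0 0 0 0.0;0 0 0 0 0.0;0 0 0 0 0.0;0 0 0 0 0.0" --newtons 55

```text
time: 4.7
tcp_pos: [0.6497, 0.0139, 0.0899]
tool_rot: [-3.13, 0.262, -0.004]
force: [1.1, 1.1, 0.1]
grip_width: 0.0345
grasp_force: 0.0
```

Run:
```python
from h import *
shift([.6495,.0144,.088],np.radians(-99.7))
```

```text
t 4.70 tcp [0.6497 0.0139 0.0899] F [1.1 1.1 0.1] grip 0.0345 0.0 | shift [-0.0003 -0.0004  0.0019] twist 0.0025 tilt [ 0.002  0.001 -1.   ] q [-0.59  0.67  0.75  1.75 -0.55  0.94 -1.35]
```

>>> play_rows --steps "0 0 0.001 0 0;0 0 0 0 0;0 0 0 0 0;0 0 0 0 0;0 0 0 0 0;0 0 0 0 0"

```text
time: 5.2
tcp_pos: [0.649, 0.0141, 0.0879]
tool_rot: [-3.13, 0.262, -0.0]
force: [-0.8, 1.6, 4.1]
grip_width: 0.0218
grasp_force: 54.8
```

>>> play_rows --steps "0 0 0.002 0 0;0 0 0.002 0 0;0 0 0.0015 0 0;0 0 0 0 0;0 0 0 0 0"

```text
time: 5.62
tcp_pos: [0.6491, 0.0142, 0.0831]
tool_rot: [-3.13, 0.262, -0.0]
force: [-2.1, 0.7, 8.7]
grip_width: 0.0213
grasp_force: 54.8
```

Run:
```python
from h import *
shift([.6495,.0144,.088],np.radians(-99.7))
```

```text
t 5.62 tcp [0.6491 0.0142 0.0831] F [-2.1  0.7  8.7] grip 0.0213 54.8 | shift [ 0.0004 -0.0003 -0.0049] twist 0.0024 tilt [ 0.     0.001 -1.   ] q [-0.59  0.68  0.75  1.76 -0.56  0.93 -1.35]
```

>>> play_rows --steps "0 0 0.001 0 0;0 0 0 -0.06 0;0 0 0 -0.11 0;0 0 0 -0.11 0;0 0 0 -0.11 0;0 0 0 -0.11 0;0 0 0 -0.11 0;0 0 0 0 0"

```text
time: 6.28
tcp_pos: [0.6506, 0.0133, 0.0831]
tool_rot: [3.064, 0.694, 0.007]
force: [0.4, -0.5, 8.3]
grip_width: 0.0218
grasp_force: 54.8
```

Run:
```python
from h import *
shift([.6495,.0144,.083],np.radians(-9.7))
```

```text
t 6.28 tcp [0.6506 0.0133 0.0831] F [ 0.4 -0.5  8.3] grip 0.0218 54.8 | shift [-0.0005 -0.0015  0.0001] twist -0.9562 tilt [ 0.004  0.001 -1.   ] q [-0.49  0.63  0.59  1.75 -0.43  0.89 -0.84]
```

>>> play_rows --steps "0 -0.001 0 -0.11 0;0 0 0 -0.11 0;0 0 0 -0.11 0;0 0 0 -0.11 0;0 0 0 -0.11 0;0 0 0 -0.11 0;0 0 0 -0.11 0;0 0 0 -0.11 0;0 0 0 -0.076 0;0 0 0 0 0;0 0 0 0 0"

```text
time: 7.2
tcp_pos: [0.6501, 0.0143, 0.0829]
tool_rot: [2.403, 2.021, 0.005]
force: [0.5, -0.3, 9.8]
grip_width: 0.0217
grasp_force: 54.8
```

Run:
```python
from h import *
shift([.6495,.0144,.083],np.radians(-9.7))
```

```text
t 7.20 tcp [0.6501 0.0143 0.0829] F [ 0.5 -0.3  9.8] grip 0.0217 54.8 | shift [ 0.     -0.0006 -0.0001] twist -0.003 tilt [ 0.004  0.    -1.   ] q [-0.33  0.58  0.34  1.74 -0.25  0.85 -0.05]
```

>>> play_rows --steps "0 0 -0.004 0 0;0 0 -0.006 0 0;0 0 -0.015 0 0;0 0 -0.03 0 0;0 0 -0.03 0 0;0 0 -0.03 0 0;0 0 -0.03 0 0;0 0 0 0 0"

```text
time: 7.87
tcp_pos: [0.6515, 0.0142, 0.232]
tool_rot: [2.4, 2.018, 0.013]
force: [1.2, -0.5, -0.9]
grip_width: 0.0217
grasp_force: 54.8
```

>>> play_rows --steps "-0.02 -0.0047 0 0 0;-0.03 -0.007 0 0 0;-0.035 -0.008 0 0 0;-0.035 -0.008 0 0 0;-0.035 -0.008 0 0 0;-0.035 -0.008 0 0 0;-0.035 -0.008 0 0 0;-0.035 -0.008 0 0 0;-0.035 -0.008 0 0 0;-0.035 -0.008 0 0 0;-0.023 -0.009 0 0 0;0 0 0 0 0"

```text
time: 8.87
tcp_pos: [0.4989, -0.3252, 0.225]
tool_rot: [-2.415, -2.009, 0.008]
force: [-0.8, 0.5, -2.6]
grip_width: 0.0217
grasp_force: 54.8
```

Run:
```python
from h import *
shift([.51,-.32,.019],np.radians(-9.7))
cap('scene','s1.png')
```

```text
t 8.87 tcp [ 0.4989 -0.3252  0.225 ] F [-0.8  0.5 -2.6] grip 0.0217 54.8 | shift [0.008  0.0108 0.2059] twist -0.0139 tilt [-0.004 -0.003 -1.   ] q [ 0.12  0.36  0.5   1.75 -0.19  1.08  0.5 ]
```

View pics/s1.png

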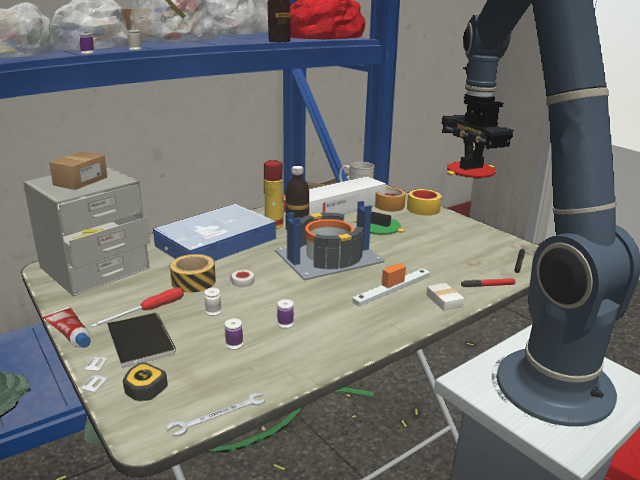

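The lid hangs in the gripper at (471,169) and the drum is open with its orange seal visible. Next I lower the lid to the table.

>>> play_rows --steps "0.008 0.011 0.025 -0.014 0;0 0 0.035 0 0;0 0 0.035 0 0;0 0 0.035 0 0;0 0 0.035 0 0;0 0 0.025 0 0;0 0 0.008 0 0;0 0 0.003 0 0;0 0 0 0 0"

```text
time: 9.67
tcp_pos: [0.5171, -0.312, 0.0248]
tool_rot: [-2.389, -2.04, 0.0]
force: [-0.8, -0.8, -1.3]
grip_width: 0.0216
grasp_force: 54.8
```

Run:
```python
from h import *
shift([.51,-.32,.017],np.radians(-9.7))
```

```text
t 9.67 tcp [ 0.5171 -0.312   0.0248] F [-0.8 -0.8 -1.3] grip 0.0216 54.8 | shift [-0.009  -0.0058  0.0078] twist 0.012 tilt [-0.  0. -1.] q [ 0.19  0.61  0.39  1.89 -0.34  0.71  0.62]
```

>>> play_rows --steps "0 0 0.004 0 0;0 0 0.002 0 0;0 0 0.001 0 0;0 0 0 0 0"

```text
time: 10.0
tcp_pos: [0.5172, -0.3126, 0.0188]
tool_rot: [2.389, 2.039, 0.001]
force: [0.0, -1.1, -2.0]
grip_width: 0.0213
grasp_force: 54.8
```

Run:
```python
from h import *
shift([.51,-.32,.017],np.radians(-9.7))
```

```text
t 10.00 tcp [ 0.5172 -0.3126  0.0188] F [ 0.  -1.1 -2. ] grip 0.0213 54.8 | shift [-0.0084 -0.006   0.0017] twist 0.0114 tilt [ 0.001 -0.    -1.   ] q [ 0.2   0.62  0.38  1.89 -0.35  0.7   0.62]
```

>>> play_rows --steps "0 0 0.0015 0 0;0 0 0 0 0;0 0 0 0 0.05;0 0 0 0 0.06;0 0 0 0 0.07;0 0 -0.01 0 0.07;0 0 -0.03 0 0.07;0 0 -0.04 0 0.07;0 0 -0.04 0 0.07;0 0 -0.04 0 0.07;0 0 -0.03 0 0.07"

```text
time: 10.92
tcp_pos: [0.5173, -0.3134, 0.211]
tool_rot: [2.387, 2.036, 0.003]
force: [0.3, -0.8, -0.3]
grip_width: 0.0683
grasp_force: 0.0
```

>>> play_rows --steps "0.02 -0.005 0 0 0.07;0.038 -0.01 0 0 0.07;0.038 -0.01 0 0 0.07;0.038 -0.01 0 0 0.07;0.038 -0.01 0 0 0.07;0.038 -0.01 0 0 0.07;0.038 -0.01 0 0 0.07;0.038 -0.01 0 0 0.07;0.038 -0.01 0 0 0.07;0.038 -0.01 0 0 0.07;0.038 -0.01 0 0 0.07;0.038 -0.01 0 0 0.07"

```text
time: 11.92
tcp_pos: [0.4716, 0.1398, 0.2076]
tool_rot: [2.39, 2.038, 0.002]
force: [1.2, -0.0, -1.1]
grip_width: 0.0702
grasp_force: 0.0
```

>>> play_rows --steps "0.038 -0.01 0 0 0.07;0.038 -0.01 0 0 0.07;0.02 -0.005 0 0 0.07;0 0 0 0 0.07;0 0 0 0 0.07"

```text
time: 12.33
tcp_pos: [0.4622, 0.2379, 0.207]
tool_rot: [2.387, 2.042, 0.0]
force: [0.1, -0.8, -0.4]
grip_width: 0.0697
grasp_force: 0.0
```

Run:
```python
from h import *
shift([.4494,.2773,.021],np.radians(-9.7))
cap('wrist','w2.png')
```

```text
t 12.33 tcp [0.4622 0.2379 0.207 ] F [ 0.1 -0.8 -0.4] grip 0.0697 0.0 | shift [ 0.037  -0.0188  0.186 ] twist 0.014 tilt [ 0. -0. -1.] q [-0.73  0.23  0.21  1.93 -0.06  0.99 -0.65]
```

View pics/w2.png

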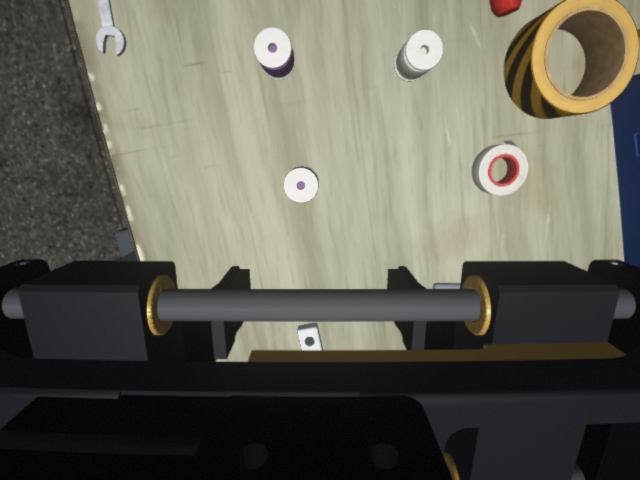

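Spool tops are at (301,185), (273,48) and (425,49), and the tape roll at (500,170). The bar's end shows under the gripper at (310,340).

Run:
```python
from h import *
c=cal('w2.png')
for a in [(301,185),(273,48),(425,49)]: print(px2w(c,*a,.05).round(4))
p=px2w(c,301,185,.05);shift([p[0],p[1],.021],np.radians(-9.7))
```

```text
[0.4533 0.2785 0.05  ]
[0.449  0.3983 0.05  ]
[0.5788 0.3777 0.05  ]
t 12.38 tcp [0.4627 0.2363 0.207 ] F [ 1.2 -0.9  0. ] grip 0.0704 0.0 | shift [ 0.0404 -0.016   0.186 ] twist 0.0111 tilt [ 0.    -0.001 -1.   ] q [-0.73  0.23  0.21  1.93 -0.06  0.99 -0.65]
```

>>> play_rows --steps "0.02 -0.009 0.01 0.011 0.07;0.02 -0.009 0.035 0 0.07;0 0 0.035 0 0.07;0 0 0.035 0 0.07;0 0 0.035 0 0.07;0 0 0.03 0 0.07;0 0 0.006 0 0.07;0 0 0 0 0.02;0 0 0 0 0.02;0 0 0 0 0.02;0 0 0 0 0.02;0 0 0 0 0.02" --newtons 15

```text
time: 13.38
tcp_pos: [0.4523, 0.2799, 0.0222]
tool_rot: [2.401, 2.026, 0.005]
force: [-0.4, 1.4, -1.0]
grip_width: 0.0444
grasp_force: 0.0
```

>>> play_rows --steps "0 0 0 0 0.02;0 0 0 0 0.02;0 0 -0.02 0 0.02;0 0 -0.035 0 0.02;0 0 -0.04 0 0.02;0 0 -0.04 0 0.02;0 0 -0.025 0 0.02;0 0 0 0 0.02"

```text
time: 14.05
tcp_pos: [0.4545, 0.2814, 0.1867]
tool_rot: [2.401, 2.026, 0.019]
force: [0.4, -0.5, -0.1]
grip_width: 0.032
grasp_force: 15.0
```

```bash
cat >> h.py <<'E'
DC=np.array([.6500,.0143]); DY=np.radians(-9.7)
def drum(dx,dy,z):
    c,s=np.cos(DY),np.sin(DY); return [DC[0]+c*dx-s*dy,DC[1]+s*dx+c*dy,z]
E
python3 - <<'E'
from h import *
shift(drum(0,28,.2),np.radians(-9.7)) if 0 else shift(drum(0,.028,.2),DY)
E
```

```text
t 14.05 tcp [0.4545 0.2814 0.1867] F [ 0.4 -0.5 -0.1] grip 0.032 15.0 | shift [-0.2022  0.2378 -0.0132] twist 0.0001 tilt [ 0.009  0.008 -1.   ] q [-0.79  0.27  0.19  1.93 -0.06  0.94 -0.74]
```

>>> play_rows --steps "-0.012 0.014 0 0 0.02;-0.022 0.0258 0 0 0.02;-0.024 0.0285 0 0 0.02;-0.024 0.0285 0 0 0.02;-0.024 0.0285 0 0 0.02;-0.024 0.0285 0 0 0.02;-0.024 0.0285 0 0 0.02;-0.024 0.0285 0 0 0.02;-0.024 0.027 0 0 0.02;0 0 0 0 0.02;0 0 0 0 0.02"

```text
time: 14.97
tcp_pos: [0.652, 0.0369, 0.1793]
tool_rot: [2.406, 2.02, -0.003]
force: [-0.5, 1.0, -0.9]
grip_width: 0.0322
grasp_force: 15.0
```

Run:
```python
from h import *
shift(drum(0,.028,.033),DY)
```

```text
t 14.97 tcp [0.652  0.0369 0.1793] F [-0.5  1.  -0.9] grip 0.0322 15.0 | shift [0.0056 0.002  0.1463] twist -0.0047 tilt [-0.001 -0.002 -1.   ] q [-0.33  0.48  0.29  1.65 -0.15  1.04 -0.16]
```

>>> play_rows --steps "0.0055 0.002 0.01 -0.005 0.02;0 0 0.03 0 0.02;0 0 0.03 0 0.02;0 0 0.025 0 0.02;0 0 0.015 0 0.02;0 0 0.01 0 0.02;0 0 0 0 0.02"

```text
time: 15.55
tcp_pos: [0.6521, 0.0475, 0.0574]
tool_rot: [-2.39, -2.033, 0.006]
force: [-0.3, 1.2, 0.3]
grip_width: 0.0318
grasp_force: 15.0
```

Run:
```python
from h import *
shift(drum(0,.028,.033),DY)
```

```text
t 15.55 tcp [0.6521 0.0475 0.0574] F [-0.3  1.2  0.3] grip 0.0318 15.0 | shift [-0.0051  0.0036  0.0244] twist 0.0082 tilt [-0.006  0.    -1.   ] q [-0.31  0.62  0.25  1.74 -0.2   0.82 -0.13]
```

>>> play_rows --steps "-0.005 0.003 0.008 0.005 0.02;0 0 0.008 0 0.02;0 0 0.005 0 0.02;0 0 0 0 0.02;0 0 0 0 0.02;0 0 0 0 0.02"

```text
time: 16.05
tcp_pos: [0.6571, 0.04, 0.04]
tool_rot: [2.401, 2.026, 0.001]
force: [-0.4, -0.1, 0.6]
grip_width: 0.0318
grasp_force: 15.0
```

Run:
```python
from h import *
shift(drum(0,.028,.033),DY)
```

```text
t 16.05 tcp [0.6571 0.04   0.04  ] F [-0.4 -0.1  0.6] grip 0.0318 15.0 | shift [ 0.0015 -0.0027  0.007 ] twist 0.0003 tilt [ 0.001  0.    -1.   ] q [-0.3   0.64  0.25  1.74 -0.21  0.79 -0.12]
```

>>> play_rows --steps "0 -0.002 0.003 0 0.02;0.001 0 0.003 0 0.02;0 0 0 0 0.02;0 0 0 0 0.02;0 0 0 0 0.036;0 0 0 0 0.038;0 0 0 0 0.038;0 0 -0.01 0 0.038;0 0 -0.025 0 0.038;0 0 -0.02 0 0.038;0 0 0 0 0.038"

```text
time: 16.97
tcp_pos: [0.6583, 0.0411, 0.0938]
tool_rot: [2.398, 2.023, 0.012]
force: [1.0, -0.5, 0.7]
grip_width: 0.0381
grasp_force: 0.0
```

Run:
```python
from h import *
shift(drum(0,.005,.2),DY)
```

```text
t 16.97 tcp [0.6583 0.0411 0.0938] F [ 1.  -0.5  0.7] grip 0.0381 0.0 | shift [-0.0226 -0.0028 -0.1063] twist -0.0 tilt [ 0.009  0.001 -1.   ] q [-0.31  0.57  0.27  1.71 -0.19  0.87 -0.14]
```

>>> play_rows --steps "-0.016 -0.002 0 0 0.01;-0.015 0 0 0 0;0 0 0 0 0;0 0 0 0 0;0 0 0 0 0;0 0 0 0 0;0 0 0 0 0"

```text
time: 17.55
tcp_pos: [0.6477, 0.0117, 0.0881]
tool_rot: [-2.399, -2.027, 0.0]
force: [1.1, 0.2, -0.7]
grip_width: 0.0033
grasp_force: 0.0
```

Run:
```python
from h import *
shift(drum(0,-.004,.037),DY)
```

```text
t 17.55 tcp [0.6477 0.0117 0.0881] F [ 1.1  0.2 -0.7] grip 0.0033 0.0 | shift [-0.0011  0.0019  0.0511] twist 0.0013 tilt [-0.001  0.    -1.   ] q [-0.27  0.57  0.27  1.74 -0.19  0.86 -0.09]
```

>>> play_rows --steps "0 0.001 0.02 0 0;0 0 0.02 0 0;0 0 0.01 0 0;0 0 0 0 0;0 0 0 0 0;0.004 0 0 0 0;0.004 0 0 0 0;0.004 0 0 0 0;0.003 0 0 0 0;0 0 0 0 0;0 0 0 0 0;0 0 0 0 0"

```text
time: 18.55
tcp_pos: [0.6517, 0.0254, 0.0389]
tool_rot: [2.401, 2.025, 0.001]
force: [0.6, -0.0, 0.6]
grip_width: 0.0006
grasp_force: 0.7
```

Run:
```python
from h import *
shift(drum(0,.011,.037),DY)
```

```text
t 18.55 tcp [0.6517 0.0254 0.0389] F [ 0.6 -0.   0.6] grip 0.0006 0.7 | shift [-0.0003  0.0002  0.0019] twist 0.0 tilt [ 0.001  0.    -1.   ] q [-0.28  0.64  0.25  1.75 -0.21  0.78 -0.1 ]
```

>>> play_rows --steps "-0.01 0 0 0 0;0 0 -0.03 0 0;0 0 -0.04 0 0;0 0 -0.04 0 0;0 0 -0.04 0 0.04;0.018 -0.007 0 0 0.07;0.036 -0.014 0 0 0.07;0.036 -0.014 0 0 0.07;0.036 -0.014 0 0 0.07;0.036 -0.014 0 0 0.07;0.036 -0.014 0 0 0.07;0.036 -0.014 0 0 0.07"

```text
time: 19.55
tcp_pos: [0.5983, 0.263, 0.1884]
tool_rot: [-2.401, -2.025, 0.001]
force: [1.2, -0.1, 1.2]
grip_width: 0.0457
grasp_force: 0.0
```

>>> play_rows --steps "0.036 -0.014 0 0 0.07;0.036 -0.014 0 0 0.07;0.036 -0.014 0 0 0.07;0 0 0 0 0.07;0 0 0 0 0.07;0 0 0 0 0.07;0 0 0 0 0.07"

```text
time: 20.13
tcp_pos: [0.5768, 0.3729, 0.1884]
tool_rot: [2.403, 2.022, -0.001]
force: [-0.5, 0.5, -0.4]
grip_width: 0.0701
grasp_force: 0.0
```

Run:
```python
from h import *
shift([.5775,.377,.023],DY)
```

```text
t 20.13 tcp [0.5768 0.3729 0.1884] F [-0.5  0.5 -0.4] grip 0.0701 0.0 | shift [ 0.0043 -0.      0.1654] twist -0.0025 tilt [-0.    -0.001 -1.   ] q [-0.79  0.52  0.23  1.55 -0.13  1.09 -0.7 ]
```

>>> play_rows --steps "0.004 0 0.035 0 0.07;0 0 0.035 0 0.07;0 0 0.035 0 0.07;0 0 0.035 0 0.07;0 0 0.02 0 0.07;0 0 0.006 0 0.07;0 0 0 0 0.02;0 0 0 0 0.02;0 0 0 0 0.02;0 0 0 0 0.02;0 0 0 0 0.02;0 0 0 0 0.02"

```text
time: 21.13
tcp_pos: [0.5772, 0.3796, 0.0238]
tool_rot: [-2.401, -2.026, -0.003]
force: [-0.3, 0.1, 0.3]
grip_width: 0.0381
grasp_force: 0.0
```

>>> play_rows --steps "0 0 0 0 0.02;0 0 0 0 0.02;0 0 0 0 0.02;0 0 -0.02 0 0.02;0 0 -0.035 0 0.02;0 0 -0.04 0 0.02;0 0 -0.04 0 0.02;0 0 -0.025 0 0.02;0 0 0 0 0.02;0 0 0 0 0.02;0 0 0 0 0.02;0 0 0 0 0.02"

```text
time: 22.13
tcp_pos: [0.5754, 0.3785, 0.1802]
tool_rot: [-2.401, -2.026, 0.007]
force: [0.4, 0.3, -1.0]
grip_width: 0.0319
grasp_force: 15.0
```

Run:
```python
from h import *
shift(drum(0,-.028,.19),DY)
```

```text
t 22.13 tcp [0.5754 0.3785 0.1802] F [ 0.4  0.3 -1. ] grip 0.0319 15.0 | shift [-0.3745  0.1346 -0.0091] twist 0.0005 tilt [-0.003 -0.002 -1.   ] q [-0.79  0.53  0.22  1.55 -0.13  1.08 -0.71]
```

>>> play_rows --steps "-0.0195 0.007 0 0 0.02;-0.0355 0.0128 -0.005 0 0.02;-0.0355 0.0128 0 0 0.02;-0.0355 0.0128 0 0 0.02;-0.0355 0.0128 0 0 0.02;-0.0355 0.0128 0 0 0.02;-0.0355 0.0128 0 0 0.02;-0.0355 0.0128 0 0 0.02;-0.0355 0.0128 0 0 0.02;-0.0355 0.0128 0 0 0.02;-0.0355 0.0128 0 0 0.02;0 0 0 0 0.02"

```text
time: 23.13
tcp_pos: [0.6462, -0.0246, 0.1861]
tool_rot: [2.411, 2.007, -0.01]
force: [0.0, -1.4, -0.1]
grip_width: 0.0317
grasp_force: 15.0
```

>>> play_rows --steps "0 0 0.02 0 0.02;0 0 0.02 0 0.02;0 0 0 0 0.02;0 0 0 0 0.02;0 0 0 0 0.02;0 0 0 0 0.02"

```text
time: 23.63
tcp_pos: [0.6475, -0.0126, 0.1484]
tool_rot: [2.4, 2.026, 0.002]
force: [-0.1, 1.1, -0.3]
grip_width: 0.0316
grasp_force: 15.0
```

Run:
```python
from h import *
shift(drum(0,-.028,.034),DY)
```

```text
t 23.63 tcp [ 0.6475 -0.0126  0.1484] F [-0.1  1.1 -0.3] grip 0.0316 15.0 | shift [-0.0011 -0.0022  0.1144] twist 0.0007 tilt [ 0.001 -0.    -1.   ] q [-0.26  0.5   0.29  1.7  -0.17  0.97 -0.07]
```

>>> play_rows --steps "-0.001 -0.002 0.02 0 0.02;0 0 0.03 0 0.02;0 0 0.03 0 0.02;0 0 0.02 0 0.02;0 0 0 0 0.02;0 0 0 0 0.02;0 0 0 0 0.02;0 0 0 0 0.02"

```text
time: 24.3
tcp_pos: [0.6465, -0.0134, 0.0499]
tool_rot: [2.399, 2.024, 0.005]
force: [0.3, 0.2, -0.5]
grip_width: 0.0318
grasp_force: 15.0
```

Run:
```python
from h import *
shift(drum(0,-.028,.034),DY)
```

```text
t 24.30 tcp [ 0.6465 -0.0134  0.0499] F [ 0.3  0.2 -0.5] grip 0.0318 15.0 | shift [-0.0001 -0.0012  0.0159] twist 0.0004 tilt [ 0.004  0.    -1.   ] q [-0.23  0.61  0.26  1.77 -0.21  0.79 -0.03]
```

>>> play_rows --steps "0 -0.001 0.008 0 0.02;0 0 0.007 0 0.02;0 0 0 0 0.02;0 0 0 0 0.02;0 0 0 0 0.02;0 0 0 0 0.036;0 0 0 0 0.038;0 0 0 0 0.038;0 0 -0.01 0 0.038;0 0 -0.025 0 0.038;0 0 -0.02 0 0.038;0 0 0 0 0.038"

```text
time: 25.3
tcp_pos: [0.6467, -0.0135, 0.0925]
tool_rot: [2.397, 2.022, 0.01]
force: [0.3, 0.8, -0.0]
grip_width: 0.0383
grasp_force: 0.0
```

>>> play_rows --steps "0.016 0 0 0 0;0.016 0.001 0 0 0;0 0 0 0 0;0 0 0 0 0;0 0 0 0 0;0 0 0 0 0;0 0 0 0 0;0 0 0 0 0"

```text
time: 25.97
tcp_pos: [0.6498, 0.0174, 0.0873]
tool_rot: [-2.402, -2.025, 0.001]
force: [-1.2, 0.4, 0.2]
grip_width: 0.0014
grasp_force: 0.0
```

Run:
```python
from h import *
shift(drum(0,.003,.038),DY)
```

```text
t 25.97 tcp [0.6498 0.0174 0.0873] F [-1.2  0.4  0.2] grip 0.0014 0.0 | shift [0.     0.0007 0.0493] twist -0.0008 tilt [-0. -0. -1.] q [-0.29  0.57  0.27  1.73 -0.19  0.86 -0.1 ]
```

>>> play_rows --steps "0 0 0.02 0 0;0 0 0.02 0 0;0 0 0.009 0 0;0 0 0 0 0;0 0 0 0 0;-0.004 0 0 0 0;-0.004 0 0 0 0;-0.004 0 0 0 0;-0.002 0 0 0 0;0 0 0 0 0;0 0 0 0 0;0 0 0 0 0"

```text
time: 26.97
tcp_pos: [0.6477, 0.0045, 0.0387]
tool_rot: [-2.401, -2.026, -0.0]
force: [0.8, -0.0, -0.0]
grip_width: 0.0002
grasp_force: 0.0
```

Run:
```python
from h import *
shift(drum(0,-.011,.038),DY)
```

```text
t 26.97 tcp [0.6477 0.0045 0.0387] F [ 0.8 -0.  -0. ] grip 0.0002 0.0 | shift [-0.0009  0.0006  0.0007] twist 0.0004 tilt [ 0.  0. -1.] q [-0.25  0.63  0.25  1.77 -0.21  0.77 -0.06]
```

>>> play_rows --steps "0.01 0 0 0 0;0 0 -0.03 0 0;0 0 -0.04 0 0;0 0 -0.04 0 0;0 0 -0.04 0 0.04;0.0145 -0.011 0 0 0.07;0.029 -0.0222 0 0 0.07;0.03 -0.0229 0 0 0.07;0.03 -0.0229 0 0 0.07;0.03 -0.0229 0 0 0.07;0.03 -0.0229 0 0 0.07;0.03 -0.0229 0 0 0.07"

```text
time: 27.97
tcp_pos: [0.5348, 0.2324, 0.1887]
tool_rot: [-2.4, -2.027, -0.001]
force: [0.2, -0.0, -0.1]
grip_width: 0.0457
grasp_force: 0.0
```

>>> play_rows --steps "0.03 -0.0229 0 0 0.07;0.03 -0.0229 0 0 0.07;0.03 -0.0229 0 0 0.07;0.03 -0.0229 0 0 0.07;0.031 -0.0237 0 0 0.07;0 0 0 0 0.07;0 0 0 0 0.07;0 0 0 0 0.07;0 0 0 0 0.07"

```text
time: 28.72
tcp_pos: [0.4489, 0.3968, 0.1886]
tool_rot: [2.403, 2.023, -0.0]
force: [1.1, -0.2, 0.4]
grip_width: 0.0696
grasp_force: 0.0
```

Run:
```python
from h import *
shift([.4475,.398,.023],DY)
```

```text
t 28.72 tcp [0.4489 0.3968 0.1886] F [ 1.1 -0.2  0.4] grip 0.0696 0.0 | shift [ 0.0011 -0.0017  0.1656] twist -0.0018 tilt [ 0.    -0.001 -1.   ] q [-0.94  0.38  0.19  1.77 -0.08  1.   -0.89]
```

>>> play_rows --steps "0.001 -0.001 0.035 0 0.07;0 0 0.035 0 0.07;0 0 0.035 0 0.07;0 0 0.035 0 0.07;0 0 0.02 0 0.07;0 0 0.006 0 0.07;0 0 0 0 0.02;0 0 0 0 0.02;0 0 0 0 0.02;0 0 0 0 0.02;0 0 0 0 0.02;0 0 0 0 0.02"

```text
time: 29.72
tcp_pos: [0.4476, 0.3997, 0.0237]
tool_rot: [-2.401, -2.026, -0.003]
force: [0.3, -0.2, -0.3]
grip_width: 0.0377
grasp_force: 0.0
```

>>> play_rows --steps "0 0 0 0 0.02;0 0 0 0 0.02;0 0 0 0 0.02;0 0 -0.02 0 0.02;0 0 -0.035 0 0.02;0 0 -0.04 0 0.02;0 0 -0.04 0 0.02;0 0 -0.025 0 0.02;0 0 0 0 0.02;0 0 0 0 0.02;0 0 0 0 0.02;0 0 0 0 0.02"

```text
time: 30.72
tcp_pos: [0.4462, 0.3983, 0.1805]
tool_rot: [2.401, 2.026, -0.006]
force: [0.1, -0.8, -0.6]
grip_width: 0.032
grasp_force: 15.0
```

Run:
```python
from h import *
shift(drum(0,0,.19),DY)
```

```text
t 30.72 tcp [0.4462 0.3983 0.1805] F [ 0.1 -0.8 -0.6] grip 0.032 15.0 | shift [-0.3443  0.2655 -0.0089] twist 0.0004 tilt [-0.003 -0.003 -1.   ] q [-0.94  0.39  0.19  1.78 -0.08  0.99 -0.89]
```

>>> play_rows --steps "-0.015 0.0115 -0.005 0 0.02;-0.0299 0.0231 -0.005 0 0.02;-0.0299 0.0231 0 0 0.02;-0.0299 0.0231 0 0 0.02;-0.0299 0.0231 0 0 0.02;-0.0299 0.0231 0 0 0.02;-0.0299 0.0231 0 0 0.02;-0.0299 0.0231 0 0 0.02;-0.0299 0.0231 0 0 0.02;-0.0299 0.0231 0 0 0.02;-0.0299 0.0231 0 0 0.02;-0.0299 0.0231 0 0 0.02"

```text
time: 31.72
tcp_pos: [0.6509, 0.0138, 0.1904]
tool_rot: [-2.399, -2.025, 0.005]
force: [0.7, 0.7, 0.3]
grip_width: 0.0317
grasp_force: 15.0
```

>>> play_rows --steps "0 0 0.03 0 0.02;0 0 0.02 0 0.02;0 0 0 0 0.02;0 0 0 0 0.02;0 0 0 0 0.02;0 0 0 0 0.02;0 0 0 0 0.02;0 0 0 0 0.02"

```text
time: 32.38
tcp_pos: [0.6518, 0.0159, 0.1437]
tool_rot: [2.4, 2.026, 0.003]
force: [-0.4, -0.4, 0.3]
grip_width: 0.0322
grasp_force: 15.0
```

Run:
```python
from h import *
shift(drum(0,0,.034),DY)
cap('wrist','w3.png',(100,0,540,300),1.5)
```

```text
t 32.38 tcp [0.6518 0.0159 0.1437] F [-0.4 -0.4  0.3] grip 0.0322 15.0 | shift [-0.002  -0.0017  0.1097] twist 0.0009 tilt [ 0.002  0.    -1.   ] q [-0.3   0.51  0.3   1.69 -0.18  0.97 -0.1 ]
```

View pics/w3.png

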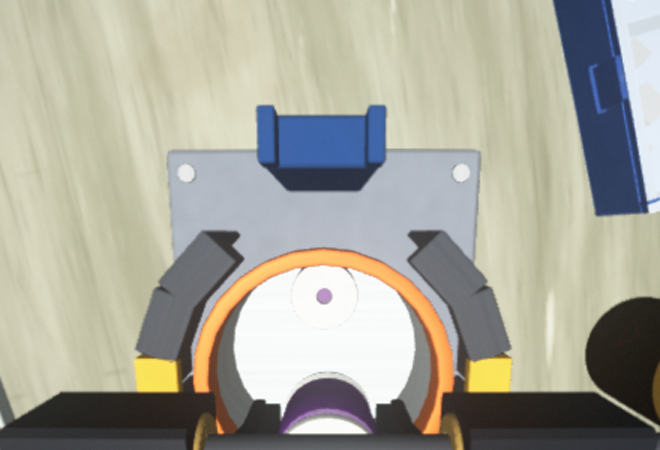

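Spool A stands upright near the +y wall, its top at crop (324,296). The held violet spool is over the centre.

Run:
```python
from h import *
c=cal('w3.png'); p=px2w(c,316,197.3,.06)
w=p[:2]-DC; a=DY; print(w@[np.cos(a),np.sin(a)],w@[-np.sin(a),np.cos(a)])
for q in [(110,1/6)]: pass
```

```text
0.0008943996499461973 0.03826163996710164
```

>>> play_rows --steps "-0.002 -0.0015 0.02 0 0.02;0 0 0.03 0 0.02;0 0 0.01 0 0.02;0 0 0 0 0.02;0 0 0 0 0.02;0 0 0 0 0.02;0 0 0 0 0.02"

```text
time: 33.02
tcp_pos: [0.6506, 0.0138, 0.0842]
tool_rot: [2.4, 2.025, 0.004]
force: [-0.4, -0.3, -0.9]
grip_width: 0.0319
grasp_force: 15.0
```

Run:
```python
from h import *
shift(drum(0,0,.034),DY)
```

```text
t 33.02 tcp [0.6506 0.0138 0.0842] F [-0.4 -0.3 -0.9] grip 0.0319 15.0 | shift [ 0.0003 -0.0009  0.0502] twist 0.0003 tilt [ 0.003  0.    -1.   ] q [-0.29  0.58  0.28  1.74 -0.2   0.85 -0.08]
```

>>> play_rows --steps "0 0 0.006 0 0.02;0 0 0.006 0 0.02;0 0 0.006 0 0.02;0 0 0 0 0.02;0 0 0 0 0.02"

```text
time: 33.43
tcp_pos: [0.6489, 0.0139, 0.0638]
tool_rot: [-2.4, -2.025, 0.002]
force: [-0.1, -1.0, -0.4]
grip_width: 0.0319
grasp_force: 15.0
```

>>> play_rows --steps "0 0 0.008 0 0.02;0 0 0.008 0 0.02;0 0 0.008 0 0.02;0 0 0.006 0 0.02;0 0 0 0 0.02;0 0 0 0 0.02;0 0 0 0 0.02;0 0 0 0 0.02"

```text
time: 34.1
tcp_pos: [0.6494, 0.0138, 0.0345]
tool_rot: [-2.401, -2.026, -0.0]
force: [0.2, -0.6, -0.7]
grip_width: 0.0322
grasp_force: 15.0
```

>>> play_rows --steps "0 0 0 0 0.036;0 0 0 0 0.038;0 0 0 0 0.038;0 0 -0.015 0 0.038;0 0 -0.03 0 0.038;0 0 -0.04 0 0.038;0 0 -0.04 0 0.038;0 0 -0.04 0 0.06;-0.02 0 -0.03 0 0.07;-0.03 -0.008 0 0 0.07;-0.035 -0.008 0 0 0.07;-0.035 -0.008 0 0 0.07"

```text
time: 35.1
tcp_pos: [0.6053, -0.1011, 0.2306]
tool_rot: [2.398, 2.027, 0.003]
force: [0.3, -0.2, -0.3]
grip_width: 0.0635
grasp_force: 0.0
```

>>> play_rows --steps "-0.035 -0.008 0 0 0.07;-0.035 -0.008 0 0 0.07;-0.035 -0.008 0 0 0.07;-0.035 -0.008 0 0 0.07;-0.035 -0.008 0 0 0.07;-0.035 -0.008 0 0 0.07;-0.035 -0.008 0 0 0.07;-0.02 -0.003 0 0 0.07;0 0 0 0 0.07;0 0 0 0 0.07;0 0 0 0 0.07"

```text
time: 36.02
tcp_pos: [0.5035, -0.3505, 0.2294]
tool_rot: [-2.399, -2.027, -0.002]
force: [-0.3, 0.9, 0.2]
grip_width: 0.0706
grasp_force: 0.0
```

Run:
```python
from h import *
shift([.517,-.313,.018],DY)
cap('wrist','w4.png'); cap('top','t4.png')
a=cv2.imread('pics/raw_w4.png');b=cv2.imread('pics/raw_t4.png')
b=b[170:350,280:520]; b=cv2.resize(b,(640,480)); 
cv2.imwrite('pics/m4.png',np.hstack([a,b])[:, :] if 0 else cv2.resize(np.hstack([a[:, :640],b]),(800,300)))
```

```text
t 36.02 tcp [ 0.5035 -0.3505  0.2294] F [-0.3  0.9  0.2] grip 0.0706 0.0 | shift [0.0389 0.0071 0.2114] twist 0.0016 tilt [ 0.     0.001 -1.   ] q [ 0.21  0.38  0.44  1.7  -0.18  1.1   0.54]
```

View pics/m4.png

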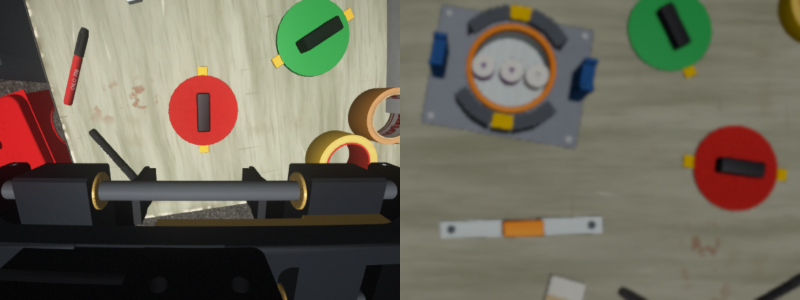

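The left half shows the red lid still on the table but seemingly shifted, with its handle at full px (326,178) and ears at (324,114) and (326,238). The right half shows all three spools standing in the drum.

Run:
```python
from h import *
c=cal('w4.png'); im=cv2.imread('pics/raw_w4.png').astype(int)
B,G,R=im[:,:,0],im[:,:,1],im[:,:,2]
red=((R>120)&(G<70)&(B<70));red[:, :262]=0;red[:,390:]=0;red[:100]=0;red[245:]=0
v,u=np.nonzero(red);(x,y),r=cv2.minEnclosingCircle(np.c_[u,v].astype(np.float32));print('disc',x,y,r,px2w(c,x,y,.010).round(4), np.linalg.norm(px2w(c,x-r,y,.01)-px2w(c,x+r,y,.01)))
yl=(R>170)&(G>120)&(B<80);yl[:, :300]=0;yl[:,350:]=0
P=[]
for s in (slice(95,125),slice(225,255)):
    m=np.zeros_like(yl);m[s]=yl[s];v,u=np.nonzero(m);q=px2w(c,u.mean(),v.mean(),.008);print(u.mean(),v.mean(),len(u),q.round(4));P.append(q)
e=P[0]-P[1];print('mid',(P[0]+P[1])/2,'len',np.linalg.norm(e),'ang x',np.degrees(np.arctan2(e[1],e[0])))
h=(im.max(2)<75);h[:, :300]=0;h[:,350:]=0;h[:140]=0;h[215:]=0
r=cv2.minAreaRect(np.argwhere(h)[:,::-1].astype(np.float32));print(r,px2w(c,*r[0],.04).round(4))
c=cal('t4.png')
for f in [(735,167)]:print(px2w(c,280+(f[0]-400)*240/400,170+f[1]*180/300,.01))
```

```text
disc 324.8570251464844 176.21353149414062 55.29019546508789 [ 0.5189 -0.3092  0.01  ] 0.12305003095820326
324.2608695652174 118.8695652173913 23 [ 0.5283 -0.2489  0.008 ]
325.0 232.36363636363637 11 [ 0.5086 -0.3728  0.008 ]
mid [ 0.51847166 -0.31083459  0.008     ] len 0.1255053445245217 ang x 80.96319378568114
((325.1095275878906, 179.44142150878906), (61.254150390625, 19.575782775878906), 88.40885925292969) [ 0.5184 -0.3106  0.04  ]
[ 0.51654952 -0.31046225  0.01      ]
```

>>> play_rows --steps "0.02 0.003 0.03 -0.01 0.06;0.018 0.004 0.04 0 0.06;0 0 0.04 0 0.06;0 0 0.04 0 0.06;0 0 0.03 0 0.06;0 0 0.02 0 0.06;0 0 0.006 0 0.06;0 0 0 0 0.06;0 0 0 0 0.06;0 0 0 0 0.06;0 0 0 0 0.06" --newtons 55

```text
time: 37.03
tcp_pos: [0.5169, -0.3169, 0.0275]
tool_rot: [2.388, 2.036, 0.002]
force: [0.5, 0.1, 0.2]
grip_width: 0.0601
grasp_force: 0.0
```

Run:
```python
from h import *
shift([.5172,-.313,.018],np.radians(-9.1))
```

```text
t 37.03 tcp [ 0.5169 -0.3169  0.0275] F [0.5 0.1 0.2] grip 0.0601 0.0 | shift [ 0.0039 -0.0003  0.0095] twist 0.0001 tilt [ 0.003 -0.001 -1.   ] q [ 0.23  0.6   0.34  1.88 -0.3   0.7   0.59]
```

>>> play_rows --steps "0.004 0 0.005 0 0.06;0 0 0.004 0 0.06;0 0 0 0 0;0 0 0 0 0;0 0 0 0 0;0 0 0 0 0;0 0 0 0 0;0 0 0 0 0;0 0 0 0 0;0 0 0 0 0;0 0 0 0 0;0 0 0 0 0"

```text
time: 38.03
tcp_pos: [0.5163, -0.3125, 0.0167]
tool_rot: [2.391, 2.038, 0.0]
force: [0.6, -0.2, 0.4]
grip_width: 0.0218
grasp_force: 54.9
```

Run:
```python
from h import *
shift([.5172,-.313,.018],np.radians(-9.1))
```

```text
t 38.03 tcp [ 0.5163 -0.3125  0.0167] F [ 0.6 -0.2  0.4] grip 0.0218 54.9 | shift [-0.0004  0.001  -0.0013] twist -0.0002 tilt [ 0. -0. -1.] q [ 0.23  0.62  0.34  1.89 -0.31  0.69  0.59]
```

>>> play_rows --steps "0 0 -0.015 0 0;0 0 -0.03 0 0;0 0 -0.04 0 0;0 0 -0.04 0 0;0 0 -0.04 0 0;0 0 -0.04 0 0;0 0 -0.01 0 0;0.018 0.004 0 0 0;0.034 0.008 0 0 0;0.034 0.008 0 0 0;0.034 0.008 0 0 0;0.034 0.008 0 0 0"

```text
time: 39.03
tcp_pos: [0.5756, -0.1643, 0.2306]
tool_rot: [-2.39, -2.036, 0.002]
force: [0.8, -0.6, -1.9]
grip_width: 0.0214
grasp_force: 54.9
```

>>> play_rows --steps "0.034 0.008 0 0 0;0.034 0.008 0 0 0;0.034 0.008 0 0 0;0.034 0.008 0 0 0;0.034 0.008 0 0 0;0.02 0.005 0 0.009 0;0 0 0 0 0;0 0 0 0 0;0 0 0 0 0;0 0 0 0 0;0 0 0 0 0"

```text
time: 39.95
tcp_pos: [0.6502, 0.0125, 0.2316]
tool_rot: [2.403, 2.024, -0.001]
force: [-0.2, 0.6, -1.8]
grip_width: 0.0213
grasp_force: 54.9
```

Run:
```python
from h import *
shift([.65,.0143,.11],DY)
```

```text
t 39.95 tcp [0.6502 0.0125 0.2316] F [-0.2  0.6 -1.8] grip 0.0213 54.9 | shift [ 0.0018 -0.0004  0.1216] twist -0.0014 tilt [-0. -0. -1.] q [-0.32  0.43  0.33  1.6  -0.15  1.14 -0.12]
```

>>> play_rows --steps "0.0015 0 0.03 0 0;0 0 0.035 0 0;0 0 0.035 0 0;0 0 0.02 0 0;0 0 0 0 0;0 0 0 0 0;0 0 0 0 0;0 0 0 0 0;0 0 0 0 0"

```text
time: 40.7
tcp_pos: [0.6523, 0.0158, 0.1139]
tool_rot: [2.399, 2.026, 0.005]
force: [0.1, -0.3, -2.1]
grip_width: 0.0215
grasp_force: 54.9
```

Run:
```python
from h import *
shift([.65,.0143,.0925],DY)
```

```text
t 40.70 tcp [0.6523 0.0158 0.1139] F [ 0.1 -0.3 -2.1] grip 0.0215 54.9 | shift [-0.0019 -0.002   0.0214] twist 0.0011 tilt [ 0.004  0.001 -1.   ] q [-0.3   0.54  0.3   1.71 -0.2   0.91 -0.09]
```

>>> play_rows --steps "-0.001 -0.0015 0.004 0 0;0 0 0.003 0 0;0 0 0 0 0;0 0 0 0 0;0 0 0 0 0;0 0 0 0 0;0 0 0 0 0"

```text
time: 41.28
tcp_pos: [0.6493, 0.0153, 0.1047]
tool_rot: [-2.4, -2.027, -0.0]
force: [0.3, -0.2, -0.7]
grip_width: 0.0216
grasp_force: 54.9
```

Run:
```python
from h import *
shift([.65,.0143,.0925],DY)
```

```text
t 41.28 tcp [0.6493 0.0153 0.1047] F [ 0.3 -0.2 -0.7] grip 0.0216 54.9 | shift [-0.0008  0.0008  0.0122] twist 0.0014 tilt [ 0.  0. -1.] q [-0.3   0.55  0.3   1.72 -0.2   0.89 -0.09]
```

>>> play_rows --steps "-0.0007 0.0007 0.004 0 0;0 0 0.004 0 0;0 0 0.004 0 0;0 0 0 0 0;0 0 0 0 0;0 0 0 0 0"

```text
time: 41.78
tcp_pos: [0.6498, 0.0144, 0.0927]
tool_rot: [2.4, 2.027, 0.0]
force: [0.2, -0.7, -1.2]
grip_width: 0.0216
grasp_force: 54.9
```

>>> play_rows --steps "0 0 0.003 0 0;0 0 0.003 0 0;0 0 0.003 0 0;0 0 0 0 0;0 0 0 0 0;0 0 0 0 0"

```text
time: 42.28
tcp_pos: [0.65, 0.0143, 0.0847]
tool_rot: [-2.4, -2.027, -0.001]
force: [-2.1, 0.0, 7.8]
grip_width: 0.0216
grasp_force: 54.9
```

Run:
```python
from h import *
shift([.65,.0143,.082],DY)
```

```text
t 42.28 tcp [0.65   0.0143 0.0847] F [-2.1  0.   7.8] grip 0.0216 54.9 | shift [-0.      0.      0.0027] twist 0.0012 tilt [ 0.  0. -1.] q [-0.29  0.58  0.29  1.74 -0.21  0.86 -0.08]
```

>>> play_rows --steps "0 0 0.0025 0 0;0 0 0 0 0;0 0 0 0 0;0 0 0 0 0"

```text
time: 42.62
tcp_pos: [0.65, 0.0143, 0.0825]
tool_rot: [-2.4, -2.027, -0.001]
force: [-3.7, 0.4, 9.4]
grip_width: 0.0218
grasp_force: 54.9
```

>>> play_rows --steps "0 0 0 0.06 0;0 0 0 0.11 0;0 0 0 0.11 0;0 0 0 0.11 0;0 0 0 0.11 0;0 0 0 0.11 0;0 0 0 0.11 0;0 0 0 0 0;0 0 0 0 0"

```text
time: 43.37
tcp_pos: [0.6517, 0.0146, 0.0831]
tool_rot: [2.96, 1.05, 0.007]
force: [-0.2, 0.6, 7.8]
grip_width: 0.0214
grasp_force: 55.0
```

Run:
```python
from h import *
shift([.65,.0143,.082],DY-np.pi/2)
```

```text
t 43.37 tcp [0.6517 0.0146 0.0831] F [-0.2  0.6  7.8] grip 0.0214 55.0 | shift [-0.0015 -0.0009  0.0011] twist 0.851 tilt [ 0.004  0.    -1.   ] q [-0.42  0.61  0.48  1.74 -0.35  0.87 -0.68]
```

>>> play_rows --steps "-0.001 -0.0005 0.0008 0.1 0;0 0 0 0.11 0;0 0 0 0.11 0;0 0 0 0.11 0;0 0 0 0.11 0;0 0 0 0.11 0;0 0 0 0.11 0;0 0 0 0.09 0;0 0 0 0 0;0 0 0 0 0;0 0 0 0 0"

```text
time: 44.28
tcp_pos: [0.651, 0.0141, 0.0824]
tool_rot: [-3.13, 0.263, -0.008]
force: [0.0, -0.4, 9.1]
grip_width: 0.0217
grasp_force: 55.0
```

Run:
```python
from h import *
shift([.65,.0143,.082],DY-np.pi/2);print(st()[0]['moment'])
```

```text
t 44.28 tcp [0.651  0.0141 0.0824] F [ 0.  -0.4  9.1] grip 0.0217 55.0 | shift [-0.001  -0.0001  0.0004] twist 0.0018 tilt [ 0.005  0.    -1.   ] q [-0.56  0.66  0.7   1.75 -0.52  0.91 -1.38]
[ 0.00974619  0.34938303 -0.13359463]
```

Turned home. Now let it rise to about TCP 0.088, then release.

>>> play_rows --steps "-0.001 0 -0.002 0 0;0 0 -0.002 0 0;0 0 -0.0015 0 0;0 0 0 0 0;0 0 0 0 0;0 0 0 0 0;0 0 0 0 0.03;0 0 0 0 0.045;0 0 0 0 0.06;0 0 0 0 0.06;0 0 0 0 0.06"

```text
time: 45.2
tcp_pos: [0.647, 0.0144, 0.0852]
tool_rot: [3.131, -0.262, -0.003]
force: [0.6, -0.3, -0.0]
grip_width: 0.0475
grasp_force: 0.0
```

>>> play_rows --steps "0 0 -0.02 0 0.06;0 0 -0.04 0 0.06;0 0 -0.04 0 0.06;0 0 -0.04 0 0.06;0 0 -0.02 0 0.06;0 0 0 0 0.06;0 0 0 0 0.06"

```text
time: 45.78
tcp_pos: [0.648, 0.0143, 0.2468]
tool_rot: [-3.13, 0.262, -0.003]
force: [0.2, 0.0, -0.7]
grip_width: 0.06
grasp_force: 0.0
```

Run:
```python
from h import *
shift([.65,.0143,.25],DY-np.pi/2)
cap('wrist','w5.png'); cap('top','t5.png')
a=cv2.imread('pics/raw_w5.png')[110:310,180:460];b=cv2.imread('pics/raw_t5.png')[270:340,280:420]
cv2.imwrite('pics/m5.png',np.vstack([cv2.resize(a,(560,400)),cv2.resize(b,(560,200))]) if 0 else np.vstack([cv2.resize(a,(448,320)),cv2.resize(b,(448,224))]))
```

```text
t 45.78 tcp [0.648  0.0143 0.2468] F [ 0.2  0.  -0.7] grip 0.06 0.0 | shift [ 0.002  -0.0003 -0.0032] twist 0.0022 tilt [ 0.002  0.001 -1.   ] q [-0.64  0.5   0.81  1.61 -0.38  1.2  -1.49]
```

View pics/m5.png

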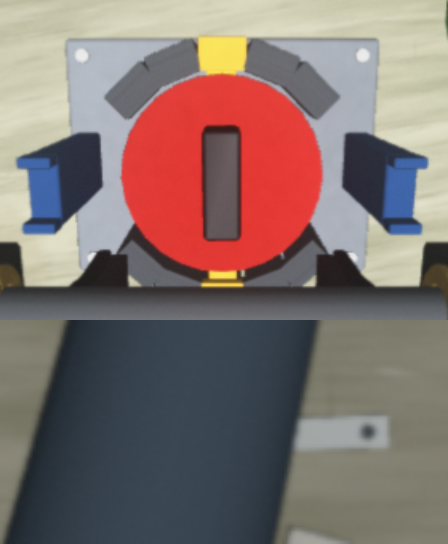

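The lid sits locked: ears under the yellow roofs and the handle along the drum's x. Next the bar.

Run:
```python
from h import *
c=cal('t4.png'); im=cv2.imread('pics/raw_t4.png').astype(int)
B,G,R=im[:,:,0],im[:,:,1],im[:,:,2]
o=(R>150)&(R-B>70)&(G<R-40);o[:295]=0;o[320:]=0;o[:,:325]=0;o[:,380:]=0
r=cv2.minAreaRect(np.argwhere(o)[:,::-1].astype(np.float32));print(r,px2w(c,*r[0],.056).round(4),px2w(c,*r[0],.035).round(4))
w=(im.min(2)>135);w[:290]=0;w[325:]=0;w[:,:295]=0;w[:,410:]=0
v,u=np.nonzero(w);a=px2w(c,u.min(),v[u<u.min()+8].mean(),.014);b=px2w(c,u.max(),v[u>u.max()-8].mean(),.014)
print(u.min(),u.max(),a,b,(a+b)/2,np.linalg.norm(a-b),np.degrees(np.arctan2(*(a-b)[1::-1])))
m=(a+b)/2;shift([m[0],m[1],.2],np.arctan2(*(a-b)[1::-1])-np.pi/2)
```

```text
((354.0, 307.0), (8.0, 22.0), 90.0) [ 0.4313 -0.0028  0.056 ] [ 0.4304 -0.0044  0.035 ]
304 400 [0.4276582  0.11134292 0.014     ] [ 0.43549589 -0.11414697  0.014     ] [ 0.43157705 -0.00140202  0.014     ] 0.22562605669769367 91.99071296552715
t 45.88 tcp [0.6467 0.0147 0.2443] F [ 0.5 -0.9 -0.3] grip 0.06 0.0 | shift [-0.2093  0.0517  0.0449] twist 1.369 tilt [-0.003  0.    -1.   ] q [-0.64  0.5   0.81  1.61 -0.38  1.2  -1.49]
```

>>> play_rows --steps "0 0 0 -0.118 0.06;0 0 0 -0.118 0.06;0 0 0 -0.118 0.06;0 0 0 -0.118 0.06;0 0 0 -0.118 0.06;0 0 0 -0.118 0.06;0 0 0 -0.118 0.06;0 0 0 -0.118 0.06;0 0 0 -0.118 0.06;0 0 0 -0.118 0.06;0 0 0 -0.118 0.06;0 0 0 -0.118 0.06"

```text
time: 46.88
tcp_pos: [0.6465, 0.0146, 0.2434]
tool_rot: [-2.541, -1.843, 0.006]
force: [1.2, 0.2, -0.3]
grip_width: 0.0597
grasp_force: 0.0
```

>>> play_rows --steps "0 0 0 -0.118 0.06;0 0 0 -0.118 0.06;0 0 0 -0.118 0.06;-0.011 -0.036 0.006 0 0.06;-0.011 -0.036 0.006 0 0.06;-0.011 -0.036 0.006 0 0.06;-0.011 -0.036 0.006 0 0.06;-0.011 -0.036 0.006 0 0.06;-0.011 -0.036 0.006 0 0.06;0 0 0 0 0.06;0 0 0 0 0.06;0 0 0 0 0.06"

```text
time: 47.88
tcp_pos: [0.4341, -0.0581, 0.2094]
tool_rot: [-2.185, -2.257, 0.0]
force: [0.6, 0.1, 1.0]
grip_width: 0.06
grasp_force: 0.0
```

Run:
```python
from h import *
shift([.433,-.002,.022],np.radians(2))
cap('wrist','w6.png')
```

```text
t 47.88 tcp [ 0.4341 -0.0581  0.2094] F [0.6 0.1 1. ] grip 0.06 0.0 | shift [0.0561 0.0008 0.1874] twist -0.0024 tilt [-0.001  0.    -1.   ] q [-0.37  0.09  0.43  2.1  -0.04  0.96  0.12]
```

View pics/w6.png

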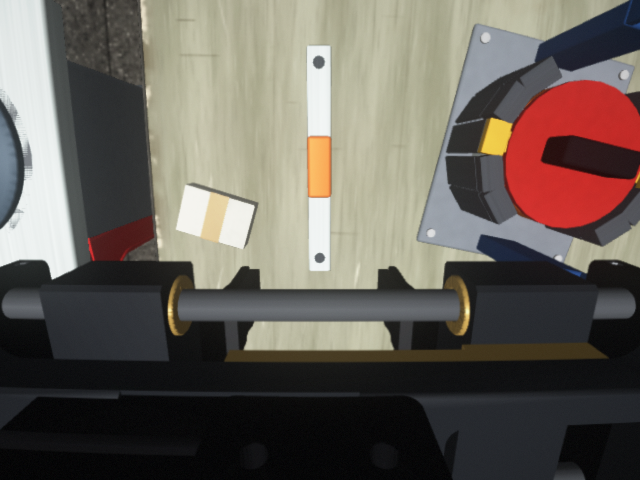

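The bar's holes are at (319,62) and (319.5,258), and its orange handle spans (308–330, 137–197).

Run:
```python
from h import *
c=cal('w6.png')
a=px2w(c,319,62,.014);b=px2w(c,319.7,258,.014);e1=px2w(c,318.5,45,.014);e2=px2w(c,319.5,270,.014)
print(a,b,(a+b)/2,(e1+e2)/2,np.linalg.norm(e1-e2),np.degrees(np.arctan2(*(a-b)[1::-1])),px2w(c,319,167,.056),px2w(c,496,137,.086))
shift([*((e1+e2)/2)[:2],.022],np.radians(1.9))
```

```text
[0.43105035 0.09618493 0.014     ] [ 0.43820156 -0.10273804  0.014     ] [ 0.43462596 -0.00327655  0.014     ] [ 0.43425718 -0.00263437  0.014     ] 0.2283133120652517 92.05887697396766 [ 0.43413602 -0.00288399  0.056     ] [0.57832452 0.02757795 0.086     ]
t 47.93 tcp [ 0.4349 -0.058   0.2097] F [-0.1  0.2  0.2] grip 0.06 0.0 | shift [0.0554 0.0012 0.1876] twist -0.0002 tilt [ 0. -0. -1.] q [-0.37  0.09  0.43  2.1  -0.04  0.96  0.12]
```

>>> play_rows --steps "0.027 0.0005 0.02 0 0.06;0.028 0.0005 0.03 0 0.06;0 0 0.035 0 0.06;0 0 0.035 0 0.06;0 0 0.03 0 0.06;0 0 0.02 0 0.06;0 0 0.01 0 0.06;0 0 0 0 0.06;0 0 0 0 0.06;0 0 0 0 0.06" --newtons 40

```text
time: 48.77
tcp_pos: [0.4347, -0.0034, 0.0308]
tool_rot: [2.184, 2.256, 0.003]
force: [0.8, -0.4, -0.1]
grip_width: 0.06
grasp_force: 0.0
```

Run:
```python
from h import *
shift([.434,-.003,.022],np.radians(2))
```

```text
t 48.77 tcp [ 0.4347 -0.0034  0.0308] F [ 0.8 -0.4 -0.1] grip 0.06 0.0 | shift [ 0.0004 -0.0007  0.0088] twist -0.0028 tilt [ 0.002  0.    -1.   ] q [-0.34  0.39  0.31  2.27 -0.24  0.51  0.18]
```

>>> play_rows --steps "0 0 0.004 0 0.06;0 0 0.003 0 0.06;0 0 0 0 0;0 0 0 0 0;0 0 0 0 0;0 0 0 0 0;0 0 0 0 0;0 0 0 0 0;0 0 0 0 0;0 0 0 0 0;0 0 0 0 0;0 0 0 0 0"

```text
time: 49.77
tcp_pos: [0.4331, -0.0035, 0.0229]
tool_rot: [-2.186, -2.256, -0.0]
force: [0.1, 0.3, 0.8]
grip_width: 0.0216
grasp_force: 40.0
```

>>> play_rows --steps "0 0 -0.015 0 0;0 0 -0.03 0 0;0 0 -0.04 0 0;0 0 -0.04 0 0;0 0 -0.04 0 0;0 0 -0.03 0 0;0 0 0 0 0;0 0 0 0 0;0 0 0 0 0;0 0 0 0 0"

```text
time: 50.6
tcp_pos: [0.4317, -0.0036, 0.2161]
tool_rot: [-2.184, -2.255, 0.005]
force: [0.1, -0.6, -1.9]
grip_width: 0.0216
grasp_force: 40.0
```

Run:
```python
from h import *
shift([.6496,.0145,.2],DY)
```

```text
t 50.60 tcp [ 0.4317 -0.0036  0.2161] F [ 0.1 -0.6 -1.9] grip 0.0216 40.0 | shift [0.0111 0.2184 0.0152] twist 0.2014 tilt [-0.004 -0.001 -1.   ] q [-0.48  0.07  0.41  2.1  -0.03  0.98 -0.02]
```

>>> play_rows --steps "0.001 0.018 0 0 0;0.0018 0.036 0 0 0;0.0018 0.036 0 0 0;0.0018 0.036 0 0 0;0.0018 0.036 0 0 0;0.0018 0.036 0 0 0;0.001 0.02 0 0 0;0 0 0 0.1 0;0 0 0 0.101 0;0 0 0 0 0;0 0 0 0 0;0 0 0 0 0"

```text
time: 51.6
tcp_pos: [0.65, 0.0144, 0.2166]
tool_rot: [-2.398, -2.028, 0.003]
force: [0.2, 0.4, -1.7]
grip_width: 0.0217
grasp_force: 40.0
```

>>> play_rows --steps "0 0 0.02 0 0;0 0 0.01 0 0;0 0 0 0 0;0 0 0 0 0;0 0 0 0 0;0 0 0 0 0"

```text
time: 52.1
tcp_pos: [0.6513, 0.0144, 0.1888]
tool_rot: [2.4, 2.026, 0.002]
force: [-0.5, 0.5, -2.5]
grip_width: 0.0219
grasp_force: 40.0
```

Run:
```python
from h import *
shift([.6496,.0145,.139],DY)
cap('wrist','w7.png',(100,0,540,300),1.5)
```

```text
t 52.10 tcp [0.6513 0.0144 0.1888] F [-0.5  0.5 -2.5] grip 0.0219 40.0 | shift [-0.0002 -0.0018  0.0498] twist 0.0005 tilt [ 0.002  0.    -1.   ] q [-0.4   0.48  0.45  1.65 -0.23  1.06 -0.05]
```

View pics/w7.png

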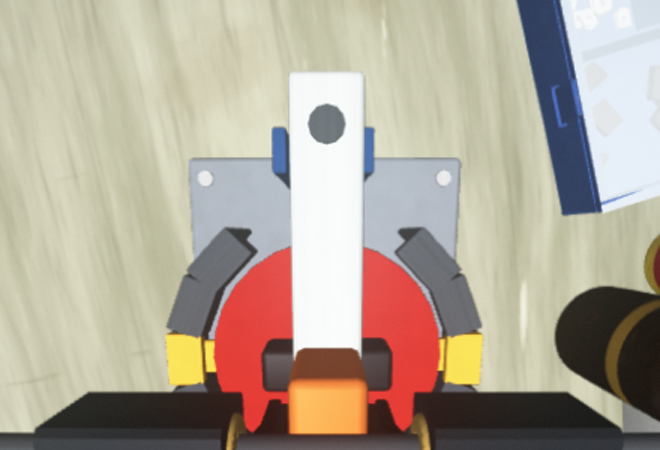

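The bar is square to the supports, with its centre about 1.7 mm right of the notch at crop (323,150), which agrees with the computed −0.0018 shift.

>>> play_rows --steps "0 -0.0015 0.012 0 0;0 0 0.01 0 0;0 0 0 0 0;0 0 0 0 0;0 0 0 0 0;0 0 0 0 0;0 0 0 0 0"

```text
time: 52.73
tcp_pos: [0.6496, 0.0147, 0.1663]
tool_rot: [2.401, 2.026, 0.001]
force: [0.6, -0.3, -1.8]
grip_width: 0.0219
grasp_force: 40.0
```

Run:
```python
from h import *
shift([.6496,.0145,.139],DY)
```

```text
t 52.73 tcp [0.6496 0.0147 0.1663] F [ 0.6 -0.3 -1.8] grip 0.0219 40.0 | shift [-0.0002  0.      0.0273] twist 0.0003 tilt [ 0.001  0.    -1.   ] q [-0.4   0.5   0.44  1.68 -0.24  1.02 -0.04]
```

>>> play_rows --steps "0 0 0.006 0 0;0 0 0.006 0 0;0 0 0.006 0 0;0 0 0 0 0;0 0 0 0 0;0 0 0 0 0"

```text
time: 53.23
tcp_pos: [0.6493, 0.0146, 0.1478]
tool_rot: [-2.401, -2.026, 0.0]
force: [0.1, -0.4, -2.5]
grip_width: 0.0213
grasp_force: 40.0
```

>>> play_rows --steps "0 0 0.004 0 0;0 0 0.004 0 0;0 0 0 0 0;0 0 0 0 0;0 0 0 0 0;0 0 0 0 0"

```text
time: 53.73
tcp_pos: [0.6493, 0.0147, 0.14]
tool_rot: [2.401, 2.026, 0.0]
force: [0.5, -0.9, -1.2]
grip_width: 0.0217
grasp_force: 40.0
```

Bar in the notches, about 1 mm above home. Lower to contact, release and retreat.

>>> play_rows --steps "0 0 0.001 0 0;0 0 0 0 0;0 0 0 0 0;0 0 0 0 0;0 0 0 0 0.03;0 0 0 0 0.045;0 0 0 0 0.06;0 0 0 0 0.06;0 0 0 0 0.06;0 0 -0.01 0 0.06;0 0 -0.03 0 0.06;0 0 -0.04 0 0.06"

```text
time: 54.73
tcp_pos: [0.6471, 0.0149, 0.2172]
tool_rot: [-2.398, -2.024, 0.009]
force: [0.2, 0.3, -0.0]
grip_width: 0.0589
grasp_force: 0.0
```

>>> play_rows --steps "-0.03 0 -0.03 0 0.06;-0.04 0 0 0 0.06;-0.04 0 0 0 0.06;-0.04 0 0 0 0.06;0 0 0 0 0.06;0 0 0 0 0.06;0 0 0 0 0.06"

```text
time: 55.32
tcp_pos: [0.6243, -0.1324, 0.2489]
tool_rot: [-2.401, -2.025, -0.002]
force: [0.1, -0.3, 0.1]
grip_width: 0.0596
grasp_force: 0.0
```

Run:
```python
from h import *
shift([.65,.0145,.139],DY)
cap('wrist','w8.png'); cap('scene','s8.png')
a=cv2.imread('pics/raw_w8.png')[0:300,120:520];b=cv2.imread('pics/raw_s8.png')[160:310,220:420]
cv2.imwrite('pics/m8.png',np.hstack([a,cv2.resize(b,(400,300),interpolation=cv2.INTER_CUBIC)]))
```

```text
t 55.32 tcp [ 0.6243 -0.1324  0.2489] F [ 0.1 -0.3  0.1] grip 0.0596 0.0 | shift [0.149  0.0005 0.1101] twist -0.0001 tilt [ 0.001  0.001 -1.   ] q [-0.22  0.41  0.5   1.62 -0.21  1.16  0.16]
```

View pics/m8.png

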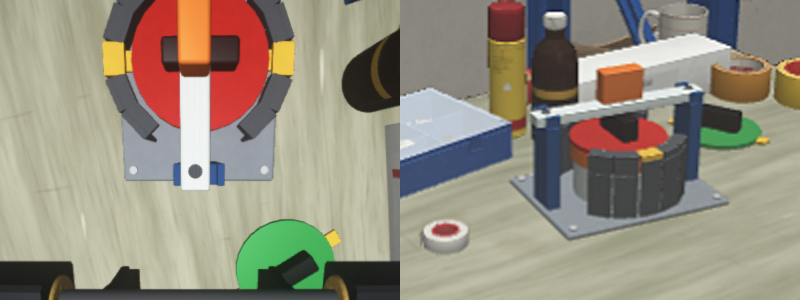

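The bar lies in both notches above the locked lid. The end of the bar is at left-half (195,190), the support at (199,174). A last numeric check before handing in.

Run:
```python
from h import *
c=cal('w8.png')
def dl(u,v,z):
    w=px2w(c,u,v,z)[:2]-DC;a=DY;return (w@[np.cos(a),np.sin(a)]).round(4),(w@[-np.sin(a),np.cos(a)]).round(4)
print('end',dl(315,190,.13),'hole',dl(315,171,.13),'ears',dl(238,58,.086),dl(403,58,.086))
im=cv2.imread('pics/raw_w8.png').astype(int)
u=[x for x in range(290,345) if im[110,x].min()>150];print('bar edges mid-arm',dl(u[0],110,.13),dl(u[-1],110,.13))
print(manip.hand_in())
```

```text
end (np.float64(-0.0023), np.float64(-0.1108)) hole (np.float64(-0.0022), np.float64(-0.0953)) ears (np.float64(-0.0704), np.float64(0.0016)) (np.float64(0.0756), np.float64(0.0015))
bar edges mid-arm (np.float64(-0.0139), np.float64(-0.048)) (np.float64(0.0089), np.float64(-0.048))
the job is handed in; nothing more can be done
None
```

I handed the job in at about 55 s, and no verdict came back. In the last pictures the three spools are in the drum with the lid locked over them, the bar rests in both notches within about 5 mm of centre, and the gripper is clear. The tape roll was never touched.

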